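Hang the dipped candle pairs to dry

TASK

Pull every candle pair straight up out of the grey upright holder and drape it by its folded metal saddle over the bar of the drying rail, one candle on each side of the bar, hanging freely with a finger's breadth of air between neighbouring pairs. Once all the pairs hang, put the blue cover squarely down over the empty holder so that it sits fully home. Leave the single candle tin by the scale, the tape roll and the bottle where they are.

Things in the scene. Friction and masses are not known exactly. Their poses are not given: they have to be found in the camera images.
- pair_0: cream candle pair (None if absent; 3 or 4 a run), 90 g: two 90 mm candles, 16 mm thick, at x = -29 and 29 mm, joined by an upside-down V metal saddle, 20 mm wide in y, z = 94 mm at its ends, underside of peak z = 110 mm. Wooden grip above: 12 mm (x) by 16 mm (y), z = 112 to 148 mm. Origin: midway between the candles' feet, z up. Hung, the origin is 102 mm below the bar's axis.
- pair_1: sage green candle pair (None if absent; 3 or 4 a run), 90 g: two 90 mm candles, 16 mm thick, at x = -29 and 29 mm, joined by an upside-down V metal saddle, 20 mm wide in y, z = 94 mm at its ends, underside of peak z = 110 mm. Wooden grip above: 12 mm (x) by 16 mm (y), z = 112 to 148 mm. Origin: midway between the candles' feet, z up. Hung, the origin is 102 mm below the bar's axis.
- pair_2: dusty rose candle pair (None if absent; 3 or 4 a run), 90 g: two 90 mm candles, 16 mm thick, at x = -29 and 29 mm, joined by an upside-down V metal saddle, 20 mm wide in y, z = 94 mm at its ends, underside of peak z = 110 mm. Wooden grip above: 12 mm (x) by 16 mm (y), z = 112 to 148 mm. Origin: midway between the candles' feet, z up. Hung, the origin is 102 mm below the bar's axis.
- pair_3: grey-blue candle pair (None if absent; 3 or 4 a run), 90 g: two 90 mm candles, 16 mm thick, at x = -29 and 29 mm, joined by an upside-down V metal saddle, 20 mm wide in y, z = 94 mm at its ends, underside of peak z = 110 mm. Wooden grip above: 12 mm (x) by 16 mm (y), z = 112 to 148 mm. Origin: midway between the candles' feet, z up. Hung, the origin is 102 mm below the bar's axis.
- bar_mid (a point): Middle of the drying rail's bar, on its axis, 145 mm above the table. The steel bar is 14 mm thick and runs along this frame's y, 270 mm free between two green posts (tops 6 mm above the bar's axis); x is level, square to the bar. Below is a steel drip pan, 80 mm (x) by 300 mm (y), 12 mm high. Fixed; place and yaw vary from run to run.
- holder: Grey upright holder, fixed, 96 mm (x) by 142 mm (y), 76 mm tall: four open-topped pockets in a row, centres at y = -51, -17, 17, 51 mm, each 84 mm (x) by 28 mm (y) inside, floor at z = 6 mm, walls 6 mm. The pairs stand in pockets with their x along the holder's x. Origin: centre of the underside. Place and yaw vary.
- cover: Blue sheet-metal cover, loose, 160 g, 112 mm (x) by 158 mm (y): a plate with a 10 mm deep skirt that fits over the holder's rim, 4 mm to spare on each side, long side along the holder's y (either way round). Wooden bar handle on top: 12 mm (x) by 70 mm (y), z = 14 to 44 mm. Origin: centre of the skirt's lower edge. Home, the origin is 66 mm above the holder's origin.
- filled_tin: Bystander, not to be disturbed: single filled candle tin by the scale, 72 mm wide and 75 mm tall. Origin: centre of its underside.
- tape_roll: Bystander, not to be disturbed: roll of tan tape lying flat, 97 mm wide and 25 mm high, at the left front, before a fixed green arbor press (about x 0.43 to 0.66, y 0.26 to 0.36 m) whose lever ball stands up to 0.31 m above the table: swing past it higher. Origin: centre of its underside.
- dropper_bottle: Bystander, not to be disturbed: amber dropper bottle, 33 mm wide and 102 mm tall. Origin: centre of its underside.

How it is judged:
By the outcome, as a careful person would: the job done as asked, in the order asked, and still so for the second after the job is handed in, with the robot touching nothing.
Of pair_0, pair_1, pair_2, pair_3 only 3 to 4 are there at a start; the rules pass over those that are not, and their reading is None.
At some moment in a run one of cover, pair_0, pair_1, pair_2, pair_3 may be knocked a few centimetres aside while the robot is not near it.
It also fails if it takes over 210 s, if anything falls off the work surface, if the arm or the gripper's body presses on something with over 40 N, if the wrist force passes 120 N, or if a joint passes its speed limit or range.

ROBOT

A 6-joint arm with a two-finger parallel gripper is mounted at the origin on a cart in front of the work surface, level with it; the furniture and walls round the work are solid. World frame = base frame: x ahead of the robot, y to its left, z up, the work surface at z = 0. Lengths are in m, angles in rad, forces in N, time in s.
With the tool pointing down it reaches from about 0.2 to 0.875 m from the base axis. Payload 3.4 kg.
Tool frame: the origin (TCP) lies on the centre line of the jaws, within the pads' length; the fingertips stand 11 mm ahead of it and the grasp point (between the pads) lies 8 mm behind it; z points along the fingers, y is the line along which they close (so a half turn about z gives the same grasp; the last joint's range is limited). The gripper opens to 94 mm and grips with 3 to 60 N. Pads are 16 mm wide; open, the fingers measure 119 mm over their backs; the gripper's body (75 mm by 177 mm) begins 78 mm behind the grasp point.
Start: joints at [1.2, 0.276, 1.505, -0, 1.361, -0.121], TCP at [0.142, 0.557, 0.216] pointing down, gripper open.
Joint ranges: [-2.89, 2.89], [-0.75, 2.08], [0.22, 2.7], [-1.18, 4.32], [0.11, 2.71], [-2.7, 2.7]. Speed limits (rad/s): [2.57, 2.57, 3.14, 3.14, 3.14, 3.14].

INTERFACE

Orientations are given as [roll, pitch, yaw] about the fixed x, y, z axes, in that order (R = Rz(yaw) Ry(pitch) Rx(roll)).
In Python, from bench import ctrl, capture gives the robot as it stands. The module is installed in compiled form; this text tells all that it offers.
- The arm moves only by the shell command python3 -m creep 'ROWS'. ROWS is JSON, a list of rows, each an object of numbers: "gripper": the opening, from 0 (shut) to 1 (fully open); "tx", "ty", "tz": the shift along the world's x, y, z in mm; "rx", "ry", "rz": the turn, a rotation vector about the world's x, y, z in degrees. A call has 1 to 5 rows; each row is the pose to reach, as a shift and turn from the pose commanded when the call began; what a row does not reach only later rows make up. A row lasts 1/12 s, in which the tool goes at most 41.7 mm and 7.16 degrees, less where a joint would pass 70% of its speed; a pose out of reach is approached as far as the arm can. A call with a gripper value outside its range is refused whole. The fingers move at their own pace and stop on an object; the grip force is fixed at half the most. Time passes only in rows, so rows that repeat a pose let the fingers close. It gives the time, the measured TCP pose, the force, the opening and the grip force at its end, in the units of the state.
- ctrl.get_obs(): the state, without advancing time (a new reading comes with each control period).
- capture(name): name is "scene" or "top" or "wrist"; returns a dict with "color" (384x512x3 uint8, red, green, blue), "z_map" (384x512 float32, m along the optical axis (not along the pixel's ray), 0 where there is no reading), "vfov" (degrees; the focal length in pixels is half the picture's height over the tangent of half this angle, whatever the lens; pixels are square), "cx", "cy" (the principal point, pixels), "k1" (the pictures are not rectified: a ray, as slopes to the right and down, at radius r is drawn at 1 + k1 r^2 times it, then the intrinsics apply), "origin" and "attitude" of the camera in the world. Camera axes: x right, y up, looking along -z (the intrinsics and any distortion apply to the point x, -y, -z); pixel columns grow to the right and rows downward; lengths in m; the calibration is good to about 2 mm. A picture is of the moment at which its call begins.
- ctrl.close_job(): hands the job in; it is judged then, once.
The state is a dict: "t": time; "joint_positions": joint angles; "qvel": joint speeds; "tau": joint torques, N m; "tcp_pos": TCP position; "ee_rot": TCP orientation; "contact_force": force on the tool from outside, world axes, zero at the start; "moment": the same for the moment, N m; "finger_gap": finger opening in m; "gripper_force": force on a finger pad.
Only numpy, scipy, OpenCV 4.12 (cv2) and the standard library are available. Lean on these libraries where they do the work, as an engineer would, in place of code of your own. Each camera call takes 0.05 s, during which the arm holds its last target. There are 200 camera calls.

## Working session

There is one attempt and no reset: what is moved stays moved. The work goes in short steps, Python scripts to look and compute and a shell command to move; the robot and the scene stay as the last step left them, time stands still between calls to the robot, and variables do not carry over. Pictures are saved under pics/ and viewed, at most 14 in all, crops included, and the job is handed in when it is done.

```bash
mkdir -p pics; cat > h.py <<'E'
import numpy as np, cv2
from bench import ctrl, capture
from scipy.spatial.transform import Rotation as Ro
def att(c):
    a=np.array(c["attitude"],float)
    return a if a.shape==(3,3) else (Ro.from_euler('xyz',a).as_matrix() if a.size==3 else None)
def cloud(c):
    h,w=c["z_map"].shape; f=h/2/np.tan(np.radians(c["vfov"])/2)
    v,u=np.mgrid[:h,:w].astype(float); xd=(u-c["cx"])/f; yd=(v-c["cy"])/f
    x,y=xd.copy(),yd.copy()
    for _ in range(15):
        s=1+c["k1"]*(x*x+y*y); x=xd/s; y=yd/s
    z=c["z_map"]; P=np.stack([x*z,-y*z,-z],-1)@att(c).T+np.array(c["origin"])
    P[z==0]=np.nan
    return P
def save(c,n): cv2.imwrite(f'pics/{n}.png',c["color"][:,:,::-1])
E
python3 - <<'E'
from h import *
for n in("scene","top","wrist"):
    c=capture(n); save(c,n+"0"); np.save(n+"0.npy",cloud(c)); print(n,c["vfov"],c["k1"],c["origin"],c["attitude"])
print(ctrl.get_obs())
cv2.imwrite('pics/st.png',cv2.resize(np.hstack([cv2.imread('pics/scene0.png'),cv2.imread('pics/top0.png')]),(800,300)))
E
```

```text
scene 49.61276985387265 -0.01824587801614299 [-0.21386463 -0.65624199  0.7462248 ] [ 1.01502014  0.02225159 -0.85738397]
top 54.008988693516436 -0.09454538866734022 [0.41475328 0.03993491 1.20399221] [ 0.14795313 -0.00439775 -1.59155528]
wrist 59.66045255714037 -0.06403934736276465 [0.06304088 0.57551146 0.38343423] [-0.27712638  0.00146363  1.32054751]
{'t': 0.15, 'joint_positions': array([ 1.20000838e+00,  2.76475252e-01,  1.50581257e+00, -3.71065970e-05,
        1.36070275e+00, -1.21014564e-01]), 'qvel': array([ 0.00186855, -0.00022759, -0.00573032, -0.00053245, -0.00051675,
       -0.00109704]), 'tau': array([ 2.69279510e-03, -4.04924083e+01, -2.37431413e+01,  7.02996366e-02,
        3.14911664e-02, -9.26385223e-05]), 'tcp_pos': array([0.14201173, 0.55677432, 0.21580074]), 'ee_rot': array([-3.14020058e+00, -1.32741289e-04,  2.89182694e+00]), 'contact_force': array([ 0.12008855,  1.03664362, -0.0833927 ]), 'moment': array([ 0.00035204, -0.00283903, -0.01289491]), 'gripper_force': 0.0, 'finger_gap': 0.09389165346483924}
```

View pics/top0.png

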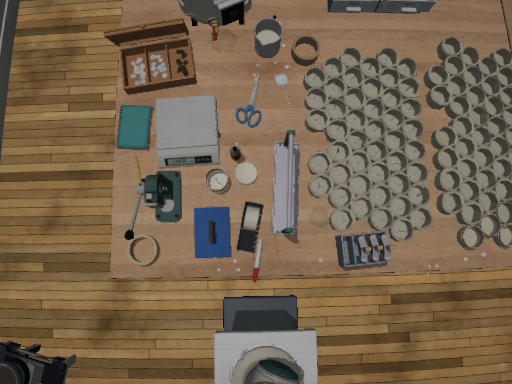

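View pics/scene0.png

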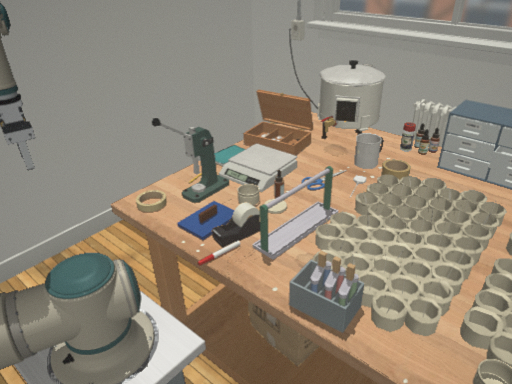

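The top view shows the holder at about (362,250), the rail from (291,132) to (284,233), and the cover at (212,232) with its handle running along the image's vertical. Next I measure them from the depth maps.

```bash
python3 - <<'E'
from h import *
P=np.load('top0.npy'); I=cv2.imread('pics/top0.png')
def show(n,m):
    m=m.astype(np.uint8); k,l,s,c=cv2.connectedComponentsWithStats(m)
    for i in range(1,k):
        if s[i,4]<6: continue
        q=P[l==i]; r=cv2.minAreaRect((q[:,:2]*1000).astype(np.float32))
        print(n,s[i,:],'mean',q.mean(0).round(4),'rect',np.round(r[0],1),np.round(r[1],1),round(r[2],1),'z',np.percentile(q[:,2],[5,50,95]).round(3), 'bgr',I[l==i].mean(0).round())
Z=np.nan_to_num(P[:,:,2]); H=np.zeros(Z.shape,bool); H[222:280,325:400]=1
show('grips',H&(Z>.105)); show('holder',H&(Z>.06)&(Z<.09)); show('holderall',H&(Z>.03))
B=np.zeros(Z.shape,bool); B[120:245,265:310]=1
show('bar',B&(Z>.125)); show('pan',B&(Z>.006)&(Z<.03))
C=np.zeros(Z.shape,bool); C[195:270,185:236]=1
hsv=cv2.cvtColor(I,cv2.COLOR_BGR2HSV)
blue=C&(hsv[...,0]>100)&(hsv[...,0]<130)&(hsv[...,1]>120)
show('cover',blue); show('handle',C&(Z>.025))
print(np.nanmedian(P[262:268,290:320,2]))
a=I[225:275,325:400]; cv2.imwrite('pics/hc.png',cv2.resize(a,None,fx=8,fy=8,interpolation=2))
E
```

```text
grips [369 237  14  21 140] mean [ 0.4036 -0.3198  0.122 ] rect [ 404.4 -321.2] [58.9 20.6] 6.2 z [0.105 0.114 0.155] bgr [101. 103. 109.]
grips [381 236  14  21 137] mean [ 0.4035 -0.3552  0.1221] rect [ 405.2 -356.9] [60.4 21.2] 6.3 z [0.106 0.114 0.156] bgr [104. 107. 115.]
grips [360 240  11  20 125] mean [ 0.3978 -0.2854  0.1244] rect [ 396.9 -286.5] [54.2 19.2] 5.5 z [0.108 0.114 0.156] bgr [102. 105. 111.]
holder [339 230  51  38 413] mean [ 0.3966 -0.2816  0.0737] rect [ 399.4 -302.5] [ 97.7 141.4] 4.2 z [0.062 0.075 0.08 ] bgr [94. 92. 89.]
holder [366 235   4   5  13] mean [ 0.4333 -0.3128  0.0729] rect [ 433.8 -313.3] [ 4.9 12.7] 74.4 z [0.065 0.072 0.084] bgr [43. 44. 65.]
holder [377 235   4   5  14] mean [ 0.4319 -0.3489  0.0715] rect [ 432.7 -349.2] [ 4.5 12.6] 79.6 z [0.062 0.071 0.085] bgr [47. 56. 48.]
holder [356 237   3   5  10] mean [ 0.4282 -0.2804  0.0735] rect [ 427.7 -280.5] [12.3  4.4] 11.0 z [0.067 0.072 0.084] bgr [64. 53. 48.]
holder [368 255   4   5  14] mean [ 0.3736 -0.3175  0.0734] rect [ 373.2 -317.7] [12.3  3.8] 2.8 z [0.062 0.074 0.086] bgr [44. 44
[... 695 characters left out ...]
64. 78. 89.]
pan [ 272  142   29   95 1248] mean [ 0.5967 -0.0747  0.0092] rect [596.3 -77.7] [ 85.8 304. ] 86.1 z [0.006 0.008 0.015] bgr [130. 126. 129.]
pan [306 162   4  11  13] mean [ 0.6637 -0.1494  0.0174] rect [ 663.3 -149.1] [31.5  4. ] 13.5 z [0.007 0.021 0.026] bgr [ 81. 102. 127.]
pan [307 182   3  12  16] mean [ 0.5955 -0.1482  0.0157] rect [ 596.5 -148.6] [33.4  5.7] 1.5 z [0.007 0.016 0.024] bgr [ 76.  96. 116.]
cover [ 194  207   37   51 1604] mean [nan nan nan] rect [nan nan] [0. 0.] 0.0 z [nan nan nan] bgr [116.  69.  40.]
handle [209 221   5  22  99] mean [0.4633 0.1596 0.0427] rect [461.9 160.4] [64.9 12.3] 1.7 z [0.032 0.044 0.048] bgr [32. 37. 53.]
0.0025390041649446804
```

View pics/hc.png

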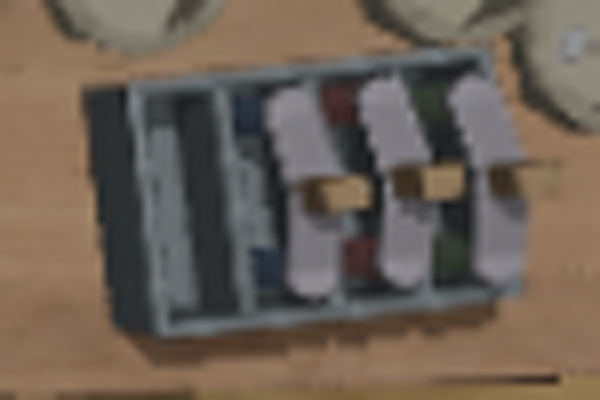

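Three pairs are present: grey-blue, rose and green. The +y end pocket is empty. I raise the arm and swing to above the holder for a wrist look.

```bash
python3 -m creep '[{"tz":40,"gripper":1},{"tz":80,"gripper":1},{"tz":120,"gripper":1},{"tz":130,"gripper":1}]'
python3 -m creep '[{"tx":52,"ty":-172,"rz":-14,"gripper":1},{"tx":52,"ty":-172,"rz":-14,"gripper":1},{"tx":52,"ty":-172,"rz":-14,"gripper":1},{"tx":52,"ty":-172,"rz":-14,"gripper":1},{"tx":52,"ty":-172,"rz":-14,"gripper":1}]'

```

```text
invalid input
invalid input
```

```bash
python3 -m creep '[{"tx":0,"ty":0,"tz":40,"rx":0,"ry":0,"rz":0,"gripper":1},{"tx":0,"ty":0,"tz":80,"rx":0,"ry":0,"rz":0,"gripper":1},{"tx":0,"ty":0,"tz":130,"rx":0,"ry":0,"rz":0,"gripper":1}]'; python3 -m creep --help
```

```text
t: 0.4
tcp_pos: [0.1418, 0.5562, 0.3383]
ee_rot: [-3.138, -0.0, 2.892]
contact_force: [1.0, 1.3, -0.6]
finger_gap: 0.0937
gripper_force: 0.0invalid input: not JSON, or not a number
```

All seven keys are required in every row. Swinging over now.

```bash
python3 -m creep '[{"tx":52,"ty":-172,"tz":0,"rx":0,"ry":0,"rz":-14,"gripper":1},{"tx":52,"ty":-172,"tz":0,"rx":0,"ry":0,"rz":-14,"gripper":1},{"tx":52,"ty":-172,"tz":0,"rx":0,"ry":0,"rz":-14,"gripper":1},{"tx":52,"ty":-172,"tz":0,"rx":0,"ry":0,"rz":-14,"gripper":1},{"tx":52,"ty":-172,"tz":0,"rx":0,"ry":0,"rz":-14,"gripper":1}]'
python3 -m creep '[{"tx":52,"ty":-172,"tz":0,"rx":0,"ry":0,"rz":-14,"gripper":1},{"tx":52,"ty":-172,"tz":0,"rx":0,"ry":0,"rz":-14,"gripper":1},{"tx":52,"ty":-172,"tz":0,"rx":0,"ry":0,"rz":-14,"gripper":1},{"tx":52,"ty":-172,"tz":0,"rx":0,"ry":0,"rz":-14,"gripper":1},{"tx":52,"ty":-172,"tz":0,"rx":0,"ry":0,"rz":-14,"gripper":1}]'
python3 -m creep '[{"tx":52,"ty":-172,"tz":0,"rx":0,"ry":0,"rz":-14,"gripper":1},{"tx":52,"ty":-172,"tz":0,"rx":0,"ry":0,"rz":-14,"gripper":1},{"tx":52,"ty":-172,"tz":0,"rx":0,"ry":0,"rz":-14,"gripper":1},{"tx":52,"ty":-172,"tz":0,"rx":0,"ry":0,"rz":-14,"gripper":1},{"tx":52,"ty":-172,"tz":0,"rx":0,"ry":0,"rz":-14,"gripper":1}]'
python3 -m creep '[{"tx":52,"ty":-172,"tz":0,"rx":0,"ry":0,"rz":-14,"gripper":1},{"tx":52,"ty":-172,"tz":0,"rx":0,"ry":0,"rz":-14,"gripper":1},{"tx":52,"ty":-172,"tz":0,"rx":0,"ry":0,"rz":-14,"gripper":1},{"tx":52,"ty":-172,"tz":0,"rx":0,"ry":0,"rz":-14,"gripper":1},{"tx":52,"ty":-172,"tz":0,"rx":0,"ry":0,"rz":-14,"gripper":1}]'
```

```text
t: 0.82
tcp_pos: [0.1943, 0.3804, 0.3384]
ee_rot: [-3.14, 0.002, 2.645]
contact_force: [-0.7, -0.1, 0.0]
finger_gap: 0.0941
gripper_force: 0.0
t: 1.23
tcp_pos: [0.2467, 0.2092, 0.3382]
ee_rot: [-3.141, 0.003, 2.399]
contact_force: [0.3, 0.6, -0.7]
finger_gap: 0.0939
gripper_force: 0.0
t: 1.65
tcp_pos: [0.2995, 0.0364, 0.3381]
ee_rot: [-3.141, 0.003, 2.151]
contact_force: [-0.6, 0.2, 0.1]
finger_gap: 0.0936
gripper_force: 0.0
t: 2.07
tcp_pos: [0.3517, -0.1359, 0.3376]
ee_rot: [-3.141, 0.002, 1.909]
contact_force: [0.2, 0.6, 0.6]
finger_gap: 0.094
gripper_force: 0.0
```

```bash
python3 -m creep '[{"tx":50,"ty":-172,"tz":0,"rx":0,"ry":0,"rz":-14,"gripper":1},{"tx":50,"ty":-172,"tz":0,"rx":0,"ry":0,"rz":-14,"gripper":1},{"tx":50,"ty":-172,"tz":0,"rx":0,"ry":0,"rz":-14,"gripper":1},{"tx":50,"ty":-172,"tz":0,"rx":0,"ry":0,"rz":-14,"gripper":1},{"tx":50,"ty":-172,"tz":0,"rx":0,"ry":0,"rz":-14,"gripper":1}]'
python3 - <<'E'
from h import *
o=ctrl.get_obs(); print(o['tcp_pos'],o['ee_rot'])
c=capture("wrist"); save(c,"w1"); P=cloud(c); np.save("w1.npy",P); Z=np.nan_to_num(P[...,2]); I=c["color"]
def comp(n,m,mn=40):
    k,l,s,_=cv2.connectedComponentsWithStats(m.astype(np.uint8))
    for i in range(1,k):
        if s[i,4]<mn: continue
        q=P[l==i]; r=cv2.minAreaRect((q[:,:2]*1000).astype(np.float32)); print(n,s[i],q.mean(0).round(4),np.round(r[0],1),np.round(r[1],1),round(r[2],1),np.percentile(q[:,2],[5,50,95]).round(4))
comp('top',(Z>.146)&(Z<.165)&(P[...,0]<.47)); comp('saddle',(Z>.1)&(Z<.125)); comp('rim',(Z>.072)&(Z<.080),300)
E
```

```text
t: 2.48
tcp_pos: [0.4018, -0.3077, 0.3366]
ee_rot: [-3.141, 0.001, 1.667]
contact_force: [-0.5, 0.9, 0.5]
finger_gap: 0.0941
gripper_force: 0.0
[ 0.40180059 -0.30770548  0.33664316] [-3.14119452e+00  1.16560284e-03  1.66721303e+00]
top [252 144  12  16 173] [ 0.3977 -0.2886  0.1531] [ 397.5 -289.2] [11.8 16.3] 5.2 [0.1507 0.1532 0.1546]
top [253 175  11  16 163] [ 0.4012 -0.3223  0.1528] [ 401.3 -323.4] [10.9 16.3] 5.5 [0.1483 0.1531 0.1545]
top [250 205  10  15 149] [ 0.4006 -0.3569  0.1528] [ 400.7 -357.7] [10.1 15.4] 5.5 [0.1482 0.1532 0.1544]
saddle [227 136  63  19 831] [ 0.3975 -0.2885  0.1073] [ 398.1 -289. ] [75.1 20.3] 4.0 [0.1009 0.1068 0.1153]
saddle [228 164  61  19 788] [ 0.4012 -0.3226  0.1074] [ 401.4 -323.4] [74.5 20.1] 4.1 [0.1008 0.1068 0.1155]
saddle [225 191  61  20 753] [ 0.401  -0.3573  0.1076] [ 400.9 -358.3] [76.  20.2] 4.8 [0.1009 0.107  0.1161]
rim [ 220   97   76  110 1377] [ 0.3969 -0.2882  0.075 ] [ 398.3 -305.1] [ 96.2 142.3] 4.4 [0.0733 0.0751 0.0765]
```

View pics/w1.png

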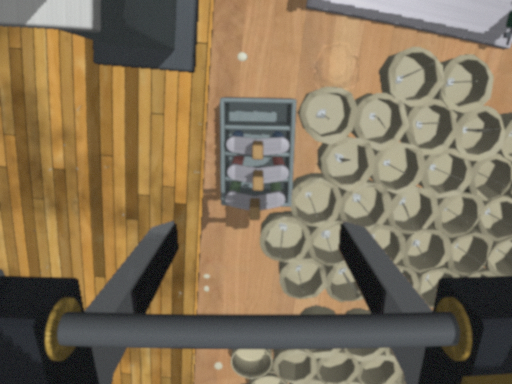

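The wrist view gives a 96.2 × 142.3 mm rim (centre 398.3, -305.1, yaw 4.4°) and grip tops at 153 mm, which match the given sizes. I'll pick grey-blue first.

```bash
python3 -m creep '[{"tx":-4,"ty":19,"tz":-30,"rx":0,"ry":0,"rz":-1,"gripper":1},{"tx":-4,"ty":19,"tz":-65,"rx":0,"ry":0,"rz":-1,"gripper":1},{"tx":-4,"ty":19,"tz":-100,"rx":0,"ry":0,"rz":-1,"gripper":1},{"tx":-4,"ty":19,"tz":-135,"rx":0,"ry":0,"rz":-1,"gripper":1},{"tx":-4,"ty":19,"tz":-155,"rx":0,"ry":0,"rz":-1,"gripper":1}]'
python3 -m creep '[{"tx":0,"ty":0,"tz":-15,"rx":0,"ry":0,"rz":0,"gripper":1},{"tx":0,"ty":0,"tz":-30,"rx":0,"ry":0,"rz":0,"gripper":1},{"tx":0,"ty":0,"tz":-40,"rx":0,"ry":0,"rz":0,"gripper":1},{"tx":0,"ty":0,"tz":-40,"rx":0,"ry":0,"rz":0,"gripper":1}]'
```

```text
t: 2.95
tcp_pos: [0.3944, -0.28, 0.18]
ee_rot: [-3.138, -0.005, 1.654]
contact_force: [-0.3, 0.7, -0.1]
finger_gap: 0.094
gripper_force: 0.0
t: 3.28
tcp_pos: [0.3951, -0.2813, 0.1415]
ee_rot: [-3.139, -0.004, 1.654]
contact_force: [-0.2, -0.8, -0.3]
finger_gap: 0.0937
gripper_force: 0.0
```

```bash
python3 -m creep '[{"tx":3,"ty":-8,"tz":0,"rx":0,"ry":0,"rz":0,"gripper":1},{"tx":3,"ty":-8,"tz":0,"rx":0,"ry":0,"rz":0,"gripper":1},{"tx":3,"ty":-8,"tz":-9,"rx":0,"ry":0,"rz":0,"gripper":1},{"tx":3,"ty":-8,"tz":-9,"rx":0,"ry":0,"rz":0,"gripper":1},{"tx":3,"ty":-8,"tz":-9,"rx":0,"ry":0,"rz":0,"gripper":0.5}]'
python3 -m creep '[{"tx":0,"ty":0,"tz":0,"rx":0,"ry":0,"rz":0,"gripper":0},{"tx":0,"ty":0,"tz":0,"rx":0,"ry":0,"rz":0,"gripper":0},{"tx":0,"ty":0,"tz":0,"rx":0,"ry":0,"rz":0,"gripper":0},{"tx":0,"ty":0,"tz":0,"rx":0,"ry":0,"rz":0,"gripper":0},{"tx":0,"ty":0,"tz":0,"rx":0,"ry":0,"rz":0,"gripper":0}]'
python3 -m creep '[{"tx":0,"ty":0,"tz":0,"rx":0,"ry":0,"rz":0,"gripper":0},{"tx":0,"ty":0,"tz":0,"rx":0,"ry":0,"rz":0,"gripper":0},{"tx":0,"ty":0,"tz":0,"rx":0,"ry":0,"rz":0,"gripper":0},{"tx":0,"ty":0,"tz":0,"rx":0,"ry":0,"rz":0,"gripper":0},{"tx":0,"ty":0,"tz":0,"rx":0,"ry":0,"rz":0,"gripper":0}]'
```

```text
t: 3.7
tcp_pos: [0.3989, -0.2916, 0.134]
ee_rot: [-3.141, -0.001, 1.652]
contact_force: [0.1, 0.1, -0.3]
finger_gap: 0.0899
gripper_force: 0.0
t: 4.12
tcp_pos: [0.3992, -0.2918, 0.1343]
ee_rot: [3.141, 0.0, 1.653]
contact_force: [-1.8, 0.1, -0.8]
finger_gap: 0.0575
gripper_force: 0.0
t: 4.53
tcp_pos: [0.3992, -0.2918, 0.1341]
ee_rot: [3.142, -0.0, 1.653]
contact_force: [-0.3, -0.4, 0.2]
finger_gap: 0.0239
gripper_force: 0.0
```

```bash
python3 -m creep '[{"tx":0,"ty":0,"tz":0,"rx":0,"ry":0,"rz":0,"gripper":0},{"tx":0,"ty":0,"tz":0,"rx":0,"ry":0,"rz":0,"gripper":0},{"tx":0,"ty":0,"tz":0,"rx":0,"ry":0,"rz":0,"gripper":0},{"tx":0,"ty":0,"tz":0,"rx":0,"ry":0,"rz":0,"gripper":0},{"tx":0,"ty":0,"tz":0,"rx":0,"ry":0,"rz":0,"gripper":0}]'
python3 -m creep '[{"tx":0,"ty":0,"tz":15,"rx":0,"ry":0,"rz":0,"gripper":0},{"tx":0,"ty":0,"tz":35,"rx":0,"ry":0,"rz":0,"gripper":0},{"tx":0,"ty":0,"tz":55,"rx":0,"ry":0,"rz":0,"gripper":0},{"tx":0,"ty":0,"tz":75,"rx":0,"ry":0,"rz":0,"gripper":0},{"tx":0,"ty":0,"tz":95,"rx":0,"ry":0,"rz":0,"gripper":0}]'
python3 -m creep '[{"tx":0,"ty":0,"tz":20,"rx":0,"ry":0,"rz":0,"gripper":0},{"tx":0,"ty":0,"tz":45,"rx":0,"ry":0,"rz":0,"gripper":0},{"tx":0,"ty":0,"tz":75,"rx":0,"ry":0,"rz":0,"gripper":0},{"tx":0,"ty":0,"tz":105,"rx":0,"ry":0,"rz":0,"gripper":0},{"tx":0,"ty":0,"tz":125,"rx":0,"ry":0,"rz":0,"gripper":0}]'
```

```text
t: 4.95
tcp_pos: [0.3992, -0.2917, 0.1341]
ee_rot: [3.142, -0.0, 1.653]
contact_force: [0.6, 0.8, 0.3]
finger_gap: 0.0117
gripper_force: 30.0
t: 5.37
tcp_pos: [0.3989, -0.2916, 0.2298]
ee_rot: [-3.141, -0.0, 1.653]
contact_force: [0.5, -0.3, -0.8]
finger_gap: 0.012
gripper_force: 30.0
t: 5.78
tcp_pos: [0.3995, -0.2921, 0.3568]
ee_rot: [3.14, 0.002, 1.653]
contact_force: [0.3, -0.6, -1.3]
finger_gap: 0.0119
gripper_force: 30.0
```

```bash
python3 -m creep '[{"tx":20,"ty":20,"tz":0,"rx":0,"ry":0,"rz":6,"gripper":0},{"tx":35,"ty":35,"tz":0,"rx":0,"ry":0,"rz":12,"gripper":0},{"tx":50,"ty":50,"tz":0,"rx":0,"ry":0,"rz":18,"gripper":0},{"tx":60,"ty":60,"tz":0,"rx":0,"ry":0,"rz":24,"gripper":0},{"tx":65,"ty":67,"tz":0,"rx":0,"ry":0,"rz":27,"gripper":0}]'
python3 -m creep '[{"tx":15,"ty":15,"tz":0,"rx":0,"ry":0,"rz":6,"gripper":0},{"tx":30,"ty":30,"tz":0,"rx":0,"ry":0,"rz":12,"gripper":0},{"tx":45,"ty":45,"tz":0,"rx":0,"ry":0,"rz":18,"gripper":0},{"tx":60,"ty":60,"tz":0,"rx":0,"ry":0,"rz":24,"gripper":0},{"tx":65,"ty":67,"tz":0,"rx":0,"ry":0,"rz":27,"gripper":0}]'
python3 -m creep '[{"tx":15,"ty":15,"tz":0,"rx":0,"ry":0,"rz":6,"gripper":0},{"tx":30,"ty":30,"tz":0,"rx":0,"ry":0,"rz":12,"gripper":0},{"tx":45,"ty":45,"tz":0,"rx":0,"ry":0,"rz":18,"gripper":0},{"tx":60,"ty":60,"tz":0,"rx":0,"ry":0,"rz":24,"gripper":0},{"tx":65,"ty":67,"tz":0,"rx":0,"ry":0,"rz":27,"gripper":0}]'
python3 -m creep '[{"tx":0,"ty":0,"tz":0,"rx":0,"ry":0,"rz":0,"gripper":0},{"tx":0,"ty":0,"tz":0,"rx":0,"ry":0,"rz":0,"gripper":0}]'
cat > bar.py <<'E'
from h import *
import sys
o=ctrl.get_obs(); print(o['tcp_pos'],o['ee_rot'],o['finger_gap'])
c=capture("wrist"); save(c,sys.argv[1]); P=cloud(c); np.save(sys.argv[1]+".npy",P); Z=np.nan_to_num(P[...,2])
S=np.nan_to_num(P[...,0]),np.nan_to_num(P[...,1])
m=(Z>.135)&(Z<.158)&(abs(S[1]+.077)<.04)&(S[0]>.4)&(S[0]<.8)
k,l,s,_=cv2.connectedComponentsWithStats(m.astype(np.uint8))
for i in range(1,k):
    if s[i,4]<100: continue
    q=P[l==i]; q=q[q[:,2]>np.percentile(q[:,2],40)]; r=cv2.minAreaRect((q[:,:2]*1000).astype(np.float32))
    vx,vy,x0,y0=cv2.fitLine((q[:,:2]*1000).astype(np.float32),cv2.DIST_HUBER,0,.01,.01).ravel()
    print(s[i],np.round(r[0],1),np.round(r[1],1),round(r[2],1),'line',np.degrees(np.arctan2(vy,vx)).round(2),x0,y0,'z',np.percentile(q[:,2],[5,50,95]).round(4))
E
python3 bar.py w2
```

```text
t: 6.2
tcp_pos: [0.4652, -0.2236, 0.3537]
ee_rot: [3.141, -0.001, 2.13]
contact_force: [-0.1, -0.2, -1.4]
finger_gap: 0.0117
gripper_force: 30.0
t: 6.62
tcp_pos: [0.5308, -0.156, 0.3534]
ee_rot: [3.14, -0.001, 2.601]
contact_force: [0.3, 0.1, -1.4]
finger_gap: 0.0118
gripper_force: 30.0
t: 7.03
tcp_pos: [0.5959, -0.089, 0.3532]
ee_rot: [3.14, -0.0, 3.072]
contact_force: [-0.6, 0.1, -0.8]
finger_gap: 0.012
gripper_force: 30.0
t: 7.2
tcp_pos: [0.594, -0.0907, 0.3535]
ee_rot: [-3.141, -0.002, 3.066]
contact_force: [-0.2, 0.9, -0.1]
finger_gap: 0.0118
gripper_force: 30.0
[ 0.59399003 -0.09069064  0.35353713] [-3.14132209e+00 -1.51076612e-03  3.06569908e+00] 0.011830824103160997
[ 260   31   22  178 2253] [546.8 -74.4] [ 20.7 191.9] 86.7 line -3.18 538.81055 -73.50411 z [0.1502 0.1513 0.1546]
[263 268   8  18 114] [732.6 -91.4] [ 7.5 21. ] 85.7 line -14.16 734.6417 -90.27128 z [0.1498 0.1523 0.1548]
```

View pics/w2.png

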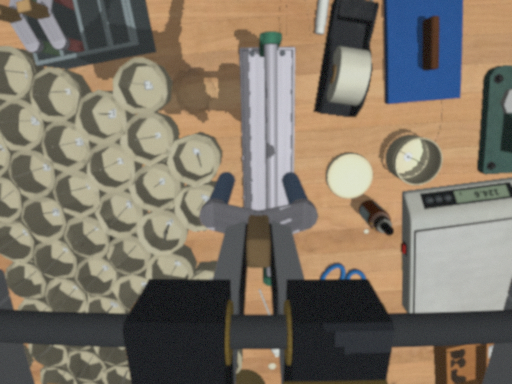

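The bar line fits at y ≈ -73.5 mm - 0.058·(x - 539), angle about -3.3°, consistent with the top view. I'll hang grey-blue at x ≈ 655.

```bash
python3 -m creep '[{"tx":25,"ty":5,"tz":0,"rx":0,"ry":0,"rz":1,"gripper":0},{"tx":50,"ty":10,"tz":0,"rx":0,"ry":0,"rz":1,"gripper":0},{"tx":61,"ty":10.5,"tz":0,"rx":0,"ry":0,"rz":1,"gripper":0},{"tx":61,"ty":10.5,"tz":0,"rx":0,"ry":0,"rz":1,"gripper":0},{"tx":61,"ty":10.5,"tz":0,"rx":0,"ry":0,"rz":1,"gripper":0}]'
python3 -m creep '[{"tx":0,"ty":0,"tz":0,"rx":0,"ry":0,"rz":0,"gripper":0},{"tx":0,"ty":0,"tz":0,"rx":0,"ry":0,"rz":0,"gripper":0}]'
python3 bar.py w3
```

```text
t: 7.67
tcp_pos: [0.6545, -0.0812, 0.3536]
ee_rot: [-3.141, -0.002, 3.082]
contact_force: [1.0, 0.8, -0.9]
finger_gap: 0.012
gripper_force: 30.0
t: 7.83
tcp_pos: [0.654, -0.0808, 0.3548]
ee_rot: [-3.141, -0.0, 3.083]
contact_force: [-0.5, -1.5, -0.8]
finger_gap: 0.0121
gripper_force: 30.0
[ 0.65399065 -0.0808361   0.35477161] [-3.14136833e+00 -2.83653478e-05  3.08260059e+00] 0.012084060079415863
[ 254    0   13  211 2605] [592.5 -76.3] [ 11.1 225.2] 86.5 line -3.28 586.19556 -76.093 z [0.1501 0.1511 0.1525]
```

```bash
python3 -m creep '[{"tx":0,"ty":0.5,"tz":-25,"rx":0,"ry":0,"rz":0,"gripper":0},{"tx":0,"ty":0.5,"tz":-55,"rx":0,"ry":0,"rz":0,"gripper":0},{"tx":0,"ty":0.5,"tz":-85,"rx":0,"ry":0,"rz":0,"gripper":0},{"tx":0,"ty":0.5,"tz":-115,"rx":0,"ry":0,"rz":0,"gripper":0},{"tx":0,"ty":0.5,"tz":-135,"rx":0,"ry":0,"rz":0,"gripper":0}]'
python3 -m creep '[{"tx":0,"ty":0,"tz":-12,"rx":0,"ry":0,"rz":0,"gripper":0},{"tx":0,"ty":0,"tz":-24,"rx":0,"ry":0,"rz":0,"gripper":0},{"tx":0,"ty":0,"tz":-34,"rx":0,"ry":0,"rz":0,"gripper":0},{"tx":0,"ty":0,"tz":-42,"rx":0,"ry":0,"rz":0,"gripper":0},{"tx":0,"ty":0,"tz":-45,"rx":0,"ry":0,"rz":0,"gripper":0}]'
python3 -m creep '[{"tx":0,"ty":0,"tz":-1,"rx":0,"ry":0,"rz":0,"gripper":0},{"tx":0,"ty":0,"tz":-2,"rx":0,"ry":0,"rz":0,"gripper":0},{"tx":0,"ty":0,"tz":-2,"rx":0,"ry":0,"rz":0,"gripper":0}]'
```

```text
t: 8.3
tcp_pos: [0.6531, -0.0797, 0.2168]
ee_rot: [3.141, -0.003, 3.083]
contact_force: [-0.1, -0.4, -1.6]
finger_gap: 0.0123
gripper_force: 30.0
t: 8.72
tcp_pos: [0.6543, -0.0798, 0.1733]
ee_rot: [3.141, -0.001, 3.084]
contact_force: [1.3, -0.5, -1.2]
finger_gap: 0.0117
gripper_force: 30.0
t: 8.97
tcp_pos: [0.6555, -0.0799, 0.1728]
ee_rot: [-3.141, 0.001, 3.084]
contact_force: [-0.3, 0.3, -1.4]
finger_gap: 0.0119
gripper_force: 30.0
```

```bash
python3 -m creep '[{"tx":0,"ty":0,"tz":-1,"rx":0,"ry":0,"rz":0,"gripper":0},{"tx":0,"ty":0,"tz":-1.5,"rx":0,"ry":0,"rz":0,"gripper":0},{"tx":0,"ty":0,"tz":-2,"rx":0,"ry":0,"rz":0,"gripper":0},{"tx":0,"ty":0,"tz":-2,"rx":0,"ry":0,"rz":0,"gripper":0}]'
python3 -m creep '[{"tx":0,"ty":0,"tz":0,"rx":0,"ry":0,"rz":0,"gripper":0.4},{"tx":0,"ty":0,"tz":0,"rx":0,"ry":0,"rz":0,"gripper":0.4},{"tx":0,"ty":0,"tz":0,"rx":0,"ry":0,"rz":0,"gripper":0.4},{"tx":0,"ty":0,"tz":0,"rx":0,"ry":0,"rz":0,"gripper":0.4},{"tx":0,"ty":0,"tz":0,"rx":0,"ry":0,"rz":0,"gripper":0.4}]'
python3 -m creep '[{"tx":0,"ty":0,"tz":20,"rx":0,"ry":0,"rz":0,"gripper":0.4},{"tx":0,"ty":0,"tz":50,"rx":0,"ry":0,"rz":0,"gripper":0.4},{"tx":0,"ty":0,"tz":85,"rx":0,"ry":0,"rz":0,"gripper":0.4},{"tx":0,"ty":0,"tz":120,"rx":0,"ry":0,"rz":0,"gripper":0.4},{"tx":0,"ty":0,"tz":155,"rx":0,"ry":0,"rz":0,"gripper":0.4}]'
```

```text
t: 9.3
tcp_pos: [0.6556, -0.0799, 0.1713]
ee_rot: [-3.141, 0.002, 3.084]
contact_force: [-0.4, 0.2, 3.6]
finger_gap: 0.0114
gripper_force: 30.0
t: 9.72
tcp_pos: [0.6551, -0.0798, 0.1698]
ee_rot: [3.141, -0.001, 3.084]
contact_force: [-0.1, 0.3, -0.2]
finger_gap: 0.0376
gripper_force: 0.0
t: 10.13
tcp_pos: [0.6548, -0.0797, 0.3265]
ee_rot: [3.141, -0.001, 3.084]
contact_force: [0.3, -0.3, 0.1]
finger_gap: 0.0377
gripper_force: 0.0
```

Contact registered on the bar, then I released. Returning for rose, and checking both the hung pair and the holder.

```bash
python3 -m creep '[{"tx":-17,"ty":-16,"tz":10,"rx":0,"ry":0,"rz":-6,"gripper":0.4},{"tx":-34,"ty":-32,"tz":20,"rx":0,"ry":0,"rz":-12,"gripper":0.4},{"tx":-51,"ty":-48,"tz":20,"rx":0,"ry":0,"rz":-18,"gripper":0.4},{"tx":-68,"ty":-65,"tz":20,"rx":0,"ry":0,"rz":-23,"gripper":0.4},{"tx":-84,"ty":-81,"tz":20,"rx":0,"ry":0,"rz":-27,"gripper":0.4}]'
python3 -m creep '[{"tx":-17,"ty":-16,"tz":0,"rx":0,"ry":0,"rz":-6,"gripper":0.4},{"tx":-34,"ty":-32,"tz":0,"rx":0,"ry":0,"rz":-12,"gripper":0.4},{"tx":-51,"ty":-48,"tz":0,"rx":0,"ry":0,"rz":-18,"gripper":0.4},{"tx":-68,"ty":-65,"tz":0,"rx":0,"ry":0,"rz":-23,"gripper":0.4},{"tx":-84,"ty":-81,"tz":0,"rx":0,"ry":0,"rz":-27,"gripper":0.4}]'
python3 -m creep '[{"tx":-17,"ty":-16,"tz":0,"rx":0,"ry":0,"rz":-6,"gripper":0.4},{"tx":-34,"ty":-32,"tz":0,"rx":0,"ry":0,"rz":-12,"gripper":0.4},{"tx":-51,"ty":-48,"tz":0,"rx":0,"ry":0,"rz":-18,"gripper":0.4},{"tx":-68,"ty":-65,"tz":0,"rx":0,"ry":0,"rz":-23,"gripper":0.4},{"tx":-84,"ty":-81,"tz":0,"rx":0,"ry":0,"rz":-28,"gripper":0.4}]'
python3 -m creep '[{"tx":0,"ty":0,"tz":0,"rx":0,"ry":0,"rz":0,"gripper":0.4},{"tx":0,"ty":0,"tz":0,"rx":0,"ry":0,"rz":0,"gripper":0.4}]'
cat > pk.py <<'E'
from h import *
import sys
o=ctrl.get_obs(); print(o['tcp_pos'],o['ee_rot'],o['finger_gap'])
for cam in sys.argv[2:]:
    c=capture(cam); save(c,sys.argv[1]+cam); P=cloud(c); Z=np.nan_to_num(P[...,2]); X=np.nan_to_num(P[...,0]); Y=np.nan_to_num(P[...,1])
    def comp(n,m,mn):
        k,l,s,_=cv2.connectedComponentsWithStats(m.astype(np.uint8))
        for i in range(1,k):
            if s[i,4]<mn: continue
            q=P[l==i]; r=cv2.minAreaRect((q[:,:2]*1000).astype(np.float32)); print(cam,n,s[i],np.round(r[0],1),np.round(r[1],1),round(r[2],1),np.percentile(q[:,2],[5,50,95]).round(4))
    near=(X>.3)&(X<.5)&(Y<-.2)&(Y>-.42)
    comp('top',(Z>.146)&(Z<.165)&near,8); comp('saddle',(Z>.1)&(Z<.125)&near,50); comp('rim',(Z>.070)&(Z<.080)&near,100)
    bar=(abs(Y+.077)<.06)&(X>.43)&(X<.76)
    comp('hung',(Z>.165)&(Z<.2)&bar,8); comp('hsad',(Z>.115)&(Z<.142)&bar,20)
    comp('coverhandle',(Z>.03)&(Z<.055)&(abs(Y-.16)<.06)&(abs(X-.46)<.1),20)
E
python3 pk.py a wrist top
```

```text
t: 10.55
tcp_pos: [0.5703, -0.1615, 0.3454]
ee_rot: [-3.142, 0.0, 2.609]
contact_force: [-1.0, -0.6, -0.2]
finger_gap: 0.0377
gripper_force: 0.0
t: 10.97
tcp_pos: [0.4861, -0.2425, 0.3452]
ee_rot: [-3.142, 0.0, 2.137]
contact_force: [0.6, -0.2, 0.5]
finger_gap: 0.0378
gripper_force: 0.0
t: 11.38
tcp_pos: [0.4021, -0.3235, 0.3452]
ee_rot: [3.142, 0.0, 1.648]
contact_force: [-0.6, -0.0, 0.7]
finger_gap: 0.0378
gripper_force: 0.0
t: 11.55
tcp_pos: [0.4027, -0.3232, 0.3451]
ee_rot: [3.141, -0.0, 1.652]
contact_force: [-0.3, -0.6, -0.1]
finger_gap: 0.0376
gripper_force: 0.0
[ 0.40271815 -0.32321639  0.34513366] [ 3.14110201e+00 -4.09164290e-04  1.65172011e+00] 0.03756751510437096
wrist top [253 160  11  15 161] [ 400.9 -323. ] [11.  15.2] 4.7 [0.1495 0.1533 0.1547]
wrist top [250 190  11  15 149] [ 400.4 -358. ] [11.3 15.7] 4.7 [0.1492 0.1532 0.1544]
wrist saddle [228 151  62  19 774] [ 401.6 -323.3] [76.3 20.2] 4.6 [0.1008 0.107  0.1156]
wrist saddle [226 178  60  19 728] [ 400.7 -358.5] [75.4 20.3] 5.3 [0.1008 0.1071 0.1156]
wrist rim [ 220   85   75  109 1975] [ 398.3 -305.1] [ 96.1 142.1] 4.6 [0.0705 0.0745 0.0764]
top top [376 245   7   5  28] [ 403.1 -320.7] [16.4 11.2] 88.3 [0.148  0.1546 0.1576]
top top [389 245   6   5  28] [ 402.1 -355.7] [13.9 11.2] 88.2 [0.1487 0.1533 0.1579]
top saddle [369 234  11  27 147] [ 402.9 -321.6] [76.8 21.6] 4.9 [0.1014 0.1079 0.1175]
top saddle [381 234  10  26 136] [ 403.6 -356.8] [73.7 21.3] 3.7 [0.1012 0.1091 0.1178]
top rim [340 230  50  38 328] [ 399.5 -302.9] [ 97.5 142. ] 4.2 [0.071  0.0756 0.0791]
top hung [290 156   6   8  41] [651.1 -81.9] [16.8 12.2] 0.1 [0.1681 0.1896 0.1932]
top hsad [298 160   5   8  28] [ 649.5 -108.5] [12.5 18.8] 87.2 [0.1276 0.1387 0.141 ]
top coverhandle [209 221   5  22  96] [461.8 160.2] [64.7 12.4] 1.5 [0.0344 0.0437 0.0474]
```

View pics/atop.png

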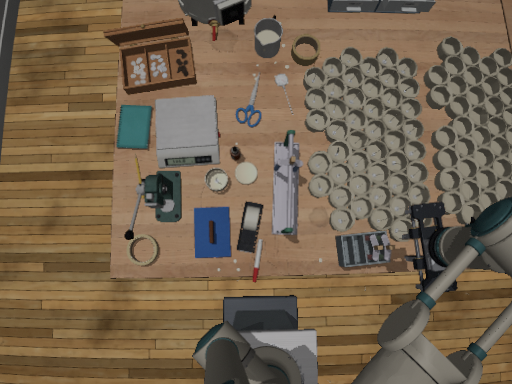

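Grey-blue hangs on the bar at pixel (293,160), its grip top at 190 mm as expected. Rose and green are undisturbed. Picking rose.

```bash
python3 -m creep '[{"tx":-1.5,"ty":0,"tz":-30,"rx":0,"ry":0,"rz":0,"gripper":0.4},{"tx":-1.5,"ty":0,"tz":-65,"rx":0,"ry":0,"rz":0,"gripper":0.4},{"tx":-1.5,"ty":0,"tz":-100,"rx":0,"ry":0,"rz":0,"gripper":0.4},{"tx":-1.5,"ty":0,"tz":-135,"rx":0,"ry":0,"rz":0,"gripper":0.4},{"tx":-1.5,"ty":0,"tz":-160,"rx":0,"ry":0,"rz":0,"gripper":0.4}]'
python3 -m creep '[{"tx":0,"ty":0,"tz":-15,"rx":0,"ry":0,"rz":0,"gripper":0.4},{"tx":0,"ty":0,"tz":-30,"rx":0,"ry":0,"rz":0,"gripper":0.4},{"tx":0,"ty":0,"tz":-43,"rx":0,"ry":0,"rz":0,"gripper":0.4},{"tx":0,"ty":0,"tz":-51,"rx":0,"ry":0,"rz":0,"gripper":0.4},{"tx":0,"ty":0,"tz":-51,"rx":0,"ry":0,"rz":0,"gripper":0.4}]'
python3 -m creep '[{"tx":0,"ty":0,"tz":0,"rx":0,"ry":0,"rz":0,"gripper":0},{"tx":0,"ty":0,"tz":0,"rx":0,"ry":0,"rz":0,"gripper":0},{"tx":0,"ty":0,"tz":0,"rx":0,"ry":0,"rz":0,"gripper":0},{"tx":0,"ty":0,"tz":0,"rx":0,"ry":0,"rz":0,"gripper":0},{"tx":0,"ty":0,"tz":0,"rx":0,"ry":0,"rz":0,"gripper":0}]'
python3 -m creep '[{"tx":0,"ty":0,"tz":0,"rx":0,"ry":0,"rz":0,"gripper":0},{"tx":0,"ty":0,"tz":0,"rx":0,"ry":0,"rz":0,"gripper":0},{"tx":0,"ty":0,"tz":0,"rx":0,"ry":0,"rz":0,"gripper":0}]'
```

```text
t: 12.07
tcp_pos: [0.4016, -0.3206, 0.1823]
ee_rot: [-3.14, -0.003, 1.655]
contact_force: [0.2, -0.2, -0.7]
finger_gap: 0.0377
gripper_force: 0.0
t: 12.48
tcp_pos: [0.4016, -0.3212, 0.1325]
ee_rot: [-3.14, -0.003, 1.655]
contact_force: [-0.1, -1.1, 0.2]
finger_gap: 0.0376
gripper_force: 0.0
t: 12.9
tcp_pos: [0.4021, -0.3232, 0.1349]
ee_rot: [3.14, 0.001, 1.653]
contact_force: [0.1, 0.6, 1.6]
finger_gap: 0.0112
gripper_force: 30.0
t: 13.15
tcp_pos: [0.4021, -0.3232, 0.1349]
ee_rot: [3.14, 0.001, 1.652]
contact_force: [0.6, 0.8, 4.7]
finger_gap: 0.012
gripper_force: 30.0
```

```bash
python3 -m creep '[{"tx":0,"ty":0,"tz":15,"rx":0,"ry":0,"rz":0,"gripper":0},{"tx":0,"ty":0,"tz":35,"rx":0,"ry":0,"rz":0,"gripper":0},{"tx":0,"ty":0,"tz":55,"rx":0,"ry":0,"rz":0,"gripper":0},{"tx":0,"ty":0,"tz":75,"rx":0,"ry":0,"rz":0,"gripper":0},{"tx":0,"ty":0,"tz":95,"rx":0,"ry":0,"rz":0,"gripper":0}]'
python3 -m creep '[{"tx":0,"ty":0,"tz":20,"rx":0,"ry":0,"rz":0,"gripper":0},{"tx":0,"ty":0,"tz":45,"rx":0,"ry":0,"rz":0,"gripper":0},{"tx":0,"ty":0,"tz":75,"rx":0,"ry":0,"rz":0,"gripper":0},{"tx":0,"ty":0,"tz":105,"rx":0,"ry":0,"rz":0,"gripper":0},{"tx":0,"ty":0,"tz":125,"rx":0,"ry":0,"rz":0,"gripper":0}]'
python3 -m creep '[{"tx":13,"ty":17,"tz":0,"rx":0,"ry":0,"rz":6,"gripper":0},{"tx":26,"ty":33,"tz":0,"rx":0,"ry":0,"rz":12,"gripper":0},{"tx":39,"ty":50,"tz":0,"rx":0,"ry":0,"rz":18,"gripper":0},{"tx":52,"ty":66,"tz":0,"rx":0,"ry":0,"rz":24,"gripper":0},{"tx":64,"ty":82,"tz":0,"rx":0,"ry":0,"rz":27,"gripper":0}]'
python3 -m creep '[{"tx":13,"ty":17,"tz":0,"rx":0,"ry":0,"rz":6,"gripper":0},{"tx":26,"ty":33,"tz":0,"rx":0,"ry":0,"rz":12,"gripper":0},{"tx":39,"ty":50,"tz":0,"rx":0,"ry":0,"rz":18,"gripper":0},{"tx":52,"ty":66,"tz":0,"rx":0,"ry":0,"rz":24,"gripper":0},{"tx":64,"ty":82,"tz":0,"rx":0,"ry":0,"rz":27,"gripper":0}]'
python3 -m creep '[{"tx":13,"ty":17,"tz":0,"rx":0,"ry":0,"rz":6,"gripper":0},{"tx":26,"ty":33,"tz":0,"rx":0,"ry":0,"rz":12,"gripper":0},{"tx":39,"ty":50,"tz":0,"rx":0,"ry":0,"rz":18,"gripper":0},{"tx":52,"ty":66,"tz":0,"rx":0,"ry":0,"rz":24,"gripper":0},{"tx":64,"ty":82,"tz":0,"rx":0,"ry":0,"rz":28,"gripper":0}]'
python3 -m creep '[{"tx":0,"ty":0,"tz":0,"rx":0,"ry":0,"rz":0,"gripper":0},{"tx":0,"ty":0,"tz":0,"rx":0,"ry":0,"rz":0,"gripper":0},{"tx":0,"ty":0,"tz":0,"rx":0,"ry":0,"rz":0,"gripper":0}]'
```

```text
t: 13.57
tcp_pos: [0.4011, -0.3224, 0.2295]
ee_rot: [-3.14, -0.001, 1.653]
contact_force: [0.2, -0.2, -0.9]
finger_gap: 0.0115
gripper_force: 30.0
t: 13.98
tcp_pos: [0.4017, -0.3231, 0.3565]
ee_rot: [3.14, 0.002, 1.652]
contact_force: [-0.0, 0.0, -0.2]
finger_gap: 0.0118
gripper_force: 30.0
t: 14.4
tcp_pos: [0.4659, -0.24, 0.3535]
ee_rot: [-3.141, -0.001, 2.128]
contact_force: [-0.3, -0.6, -0.5]
finger_gap: 0.0121
gripper_force: 30.0
t: 14.82
tcp_pos: [0.5299, -0.1579, 0.3534]
ee_rot: [-3.141, -0.002, 2.599]
contact_force: [-0.1, 0.1, -1.3]
finger_gap: 0.0119
gripper_force: 30.0
t: 15.23
tcp_pos: [0.5939, -0.076, 0.3533]
ee_rot: [3.141, -0.002, 3.088]
contact_force: [0.2, 0.1, -1.1]
finger_gap: 0.0122
gripper_force: 30.0
t: 15.48
tcp_pos: [0.593, -0.0773, 0.3536]
ee_rot: [-3.141, -0.002, 3.083]
contact_force: [0.7, -0.2, -0.9]
finger_gap: 0.0115
gripper_force: 30.0
```

```bash
python3 -m creep '[{"tx":1,"ty":1,"tz":-25,"rx":0,"ry":0,"rz":0,"gripper":0},{"tx":1,"ty":1,"tz":-55,"rx":0,"ry":0,"rz":0,"gripper":0},{"tx":1,"ty":1,"tz":-85,"rx":0,"ry":0,"rz":0,"gripper":0},{"tx":1,"ty":1,"tz":-115,"rx":0,"ry":0,"rz":0,"gripper":0},{"tx":1,"ty":1,"tz":-135,"rx":0,"ry":0,"rz":0,"gripper":0}]'
python3 -m creep '[{"tx":0,"ty":0,"tz":-12,"rx":0,"ry":0,"rz":0,"gripper":0},{"tx":0,"ty":0,"tz":-24,"rx":0,"ry":0,"rz":0,"gripper":0},{"tx":0,"ty":0,"tz":-34,"rx":0,"ry":0,"rz":0,"gripper":0},{"tx":0,"ty":0,"tz":-42,"rx":0,"ry":0,"rz":0,"gripper":0},{"tx":0,"ty":0,"tz":-45,"rx":0,"ry":0,"rz":0,"gripper":0}]'
python3 -m creep '[{"tx":0,"ty":0,"tz":-1,"rx":0,"ry":0,"rz":0,"gripper":0},{"tx":0,"ty":0,"tz":-2,"rx":0,"ry":0,"rz":0,"gripper":0},{"tx":0,"ty":0,"tz":-2.5,"rx":0,"ry":0,"rz":0,"gripper":0},{"tx":0,"ty":0,"tz":-2.5,"rx":0,"ry":0,"rz":0,"gripper":0}]'
```

```text
t: 15.9
tcp_pos: [0.5924, -0.0767, 0.2164]
ee_rot: [3.141, -0.004, 3.081]
contact_force: [1.0, -0.2, -0.9]
finger_gap: 0.0118
gripper_force: 30.0
t: 16.32
tcp_pos: [0.5937, -0.0763, 0.1731]
ee_rot: [3.141, -0.002, 3.083]
contact_force: [0.5, 0.4, -0.9]
finger_gap: 0.0118
gripper_force: 30.0
t: 16.65
tcp_pos: [0.595, -0.0759, 0.1722]
ee_rot: [-3.141, 0.001, 3.084]
contact_force: [0.5, -0.5, -0.1]
finger_gap: 0.0119
gripper_force: 30.0
```

```bash
python3 -m creep '[{"tx":0,"ty":0,"tz":-1,"rx":0,"ry":0,"rz":0,"gripper":0},{"tx":0,"ty":0,"tz":-1.5,"rx":0,"ry":0,"rz":0,"gripper":0},{"tx":0,"ty":0,"tz":-1.5,"rx":0,"ry":0,"rz":0,"gripper":0}]'
python3 -m creep '[{"tx":0,"ty":0,"tz":0,"rx":0,"ry":0,"rz":0,"gripper":0.4},{"tx":0,"ty":0,"tz":0,"rx":0,"ry":0,"rz":0,"gripper":0.4},{"tx":0,"ty":0,"tz":0,"rx":0,"ry":0,"rz":0,"gripper":0.4},{"tx":0,"ty":0,"tz":0,"rx":0,"ry":0,"rz":0,"gripper":0.4},{"tx":0,"ty":0,"tz":0,"rx":0,"ry":0,"rz":0,"gripper":0.4}]'
python3 -m creep '[{"tx":0,"ty":0,"tz":20,"rx":0,"ry":0,"rz":0,"gripper":0.4},{"tx":0,"ty":0,"tz":50,"rx":0,"ry":0,"rz":0,"gripper":0.4},{"tx":0,"ty":0,"tz":85,"rx":0,"ry":0,"rz":0,"gripper":0.4},{"tx":0,"ty":0,"tz":120,"rx":0,"ry":0,"rz":0,"gripper":0.4},{"tx":0,"ty":0,"tz":155,"rx":0,"ry":0,"rz":0,"gripper":0.4}]'
python3 -m creep '[{"tx":-13,"ty":-19,"tz":10,"rx":0,"ry":0,"rz":-6,"gripper":0.4},{"tx":-26,"ty":-38,"tz":20,"rx":0,"ry":0,"rz":-12,"gripper":0.4},{"tx":-39,"ty":-57,"tz":20,"rx":0,"ry":0,"rz":-18,"gripper":0.4},{"tx":-52,"ty":-76,"tz":20,"rx":0,"ry":0,"rz":-23,"gripper":0.4},{"tx":-65,"ty":-94,"tz":20,"rx":0,"ry":0,"rz":-27,"gripper":0.4}]'
python3 -m creep '[{"tx":-13,"ty":-19,"tz":0,"rx":0,"ry":0,"rz":-6,"gripper":0.4},{"tx":-26,"ty":-38,"tz":0,"rx":0,"ry":0,"rz":-12,"gripper":0.4},{"tx":-39,"ty":-57,"tz":0,"rx":0,"ry":0,"rz":-18,"gripper":0.4},{"tx":-52,"ty":-76,"tz":0,"rx":0,"ry":0,"rz":-23,"gripper":0.4},{"tx":-65,"ty":-94,"tz":0,"rx":0,"ry":0,"rz":-27,"gripper":0.4}]'
python3 -m creep '[{"tx":-13,"ty":-19,"tz":0,"rx":0,"ry":0,"rz":-6,"gripper":0.4},{"tx":-26,"ty":-38,"tz":0,"rx":0,"ry":0,"rz":-12,"gripper":0.4},{"tx":-39,"ty":-57,"tz":0,"rx":0,"ry":0,"rz":-18,"gripper":0.4},{"tx":-52,"ty":-76,"tz":0,"rx":0,"ry":0,"rz":-23,"gripper":0.4},{"tx":-64,"ty":-94,"tz":0,"rx":0,"ry":0,"rz":-28,"gripper":0.4}]'
python3 -m creep '[{"tx":0,"ty":0,"tz":0,"rx":0,"ry":0,"rz":0,"gripper":0.4},{"tx":0,"ty":0,"tz":0,"rx":0,"ry":0,"rz":0,"gripper":0.4},{"tx":0,"ty":0,"tz":0,"rx":0,"ry":0,"rz":0,"gripper":0.4}]'
python3 pk.py b wrist top
```

```text
t: 16.9
tcp_pos: [0.5951, -0.0759, 0.1718]
ee_rot: [-3.141, 0.002, 3.084]
contact_force: [-1.1, -0.9, 5.2]
finger_gap: 0.012
gripper_force: 30.0
t: 17.32
tcp_pos: [0.5946, -0.0758, 0.1699]
ee_rot: [3.141, -0.0, 3.084]
contact_force: [-0.2, -0.1, 0.4]
finger_gap: 0.0369
gripper_force: 0.0
t: 17.73
tcp_pos: [0.5943, -0.0757, 0.3265]
ee_rot: [3.141, -0.001, 3.084]
contact_force: [0.3, -0.5, -0.4]
finger_gap: 0.0374
gripper_force: 0.0
t: 18.15
tcp_pos: [0.5291, -0.1707, 0.3453]
ee_rot: [-3.142, 0.001, 2.609]
contact_force: [0.1, 0.8, -0.8]
finger_gap: 0.0378
gripper_force: 0.0
t: 18.57
tcp_pos: [0.4639, -0.2647, 0.345]
ee_rot: [-3.142, -0.0, 2.137]
contact_force: [-0.6, 0.2, -0.0]
finger_gap: 0.0376
gripper_force: 0.0
t: 18.98
tcp_pos: [0.3998, -0.3587, 0.345]
ee_rot: [-3.141, -0.0, 1.648]
contact_force: [-0.2, 0.3, 0.6]
finger_gap: 0.0376
gripper_force: 0.0
t: 19.23
tcp_pos: [0.401, -0.3573, 0.345]
ee_rot: [3.141, -0.001, 1.654]
contact_force: [1.2, -0.1, 0.4]
finger_gap: 0.0377
gripper_force: 0.0
[ 0.40095058 -0.35727876  0.3450407 ] [ 3.14106534e+00 -9.15867932e-04  1.65378901e+00] 0.
[... 368 characters left out ...]
.1567]
top saddle [381 234  10  26 136] [ 403.6 -356.9] [74.  21.5] 5.0 [0.1014 0.1087 0.1187]
top rim [340 230  47  38 377] [ 399.6 -302.7] [ 97.5 141.2] 4.0 [0.0706 0.0747 0.079 ]
top hung [290 156   6   8  41] [650.8 -82. ] [12.4 16.5] 86.3 [0.1682 0.1901 0.194 ]
top hung [289 177   6   7  34] [592.7 -76.8] [12.4 14.5] 86.6 [0.1735 0.1904 0.1947]
top hsad [297 160   6   8  28] [ 649.6 -107.8] [18.6 14.3] 8.1 [0.1281 0.1383 0.1419]
top hsad [277 179   7   7  26] [595.6 -46.6] [14.1 18.3] 62.0 [0.1365 0.1397 0.1415]
top hsad [297 180   7   7  27] [ 591.5 -106.3] [17.4 14.3] 28.6 [0.1367 0.1398 0.1418]
top coverhandle [209 221   5  22  95] [461.9 160.3] [64.8 12.6] 0.7 [0.0365 0.0443 0.048 ]
```

Both hung pairs are well seated. Picking green and moving it to the bar.

```bash
python3 -m creep '[{"tx":-0.5,"ty":-0.5,"tz":-30,"rx":0,"ry":0,"rz":0,"gripper":0.4},{"tx":-0.5,"ty":-0.5,"tz":-65,"rx":0,"ry":0,"rz":0,"gripper":0.4},{"tx":-0.5,"ty":-0.5,"tz":-100,"rx":0,"ry":0,"rz":0,"gripper":0.4},{"tx":-0.5,"ty":-0.5,"tz":-135,"rx":0,"ry":0,"rz":0,"gripper":0.4},{"tx":-0.5,"ty":-0.5,"tz":-160,"rx":0,"ry":0,"rz":0,"gripper":0.4}]'
python3 -m creep '[{"tx":0,"ty":0,"tz":-15,"rx":0,"ry":0,"rz":0,"gripper":0.4},{"tx":0,"ty":0,"tz":-30,"rx":0,"ry":0,"rz":0,"gripper":0.4},{"tx":0,"ty":0,"tz":-43,"rx":0,"ry":0,"rz":0,"gripper":0.4},{"tx":0,"ty":0,"tz":-50,"rx":0,"ry":0,"rz":0,"gripper":0.4},{"tx":0,"ty":0,"tz":-50,"rx":0,"ry":0,"rz":0,"gripper":0.4}]'
python3 -m creep '[{"tx":0,"ty":0,"tz":0,"rx":0,"ry":0,"rz":0,"gripper":0},{"tx":0,"ty":0,"tz":0,"rx":0,"ry":0,"rz":0,"gripper":0},{"tx":0,"ty":0,"tz":0,"rx":0,"ry":0,"rz":0,"gripper":0},{"tx":0,"ty":0,"tz":0,"rx":0,"ry":0,"rz":0,"gripper":0},{"tx":0,"ty":0,"tz":0,"rx":0,"ry":0,"rz":0,"gripper":0}]'
python3 -m creep '[{"tx":0,"ty":0,"tz":0,"rx":0,"ry":0,"rz":0,"gripper":0},{"tx":0,"ty":0,"tz":0,"rx":0,"ry":0,"rz":0,"gripper":0},{"tx":0,"ty":0,"tz":0,"rx":0,"ry":0,"rz":0,"gripper":0}]'
python3 -m creep '[{"tx":0,"ty":0,"tz":15,"rx":0,"ry":0,"rz":0,"gripper":0},{"tx":0,"ty":0,"tz":35,"rx":0,"ry":0,"rz":0,"gripper":0},{"tx":0,"ty":0,"tz":55,"rx":0,"ry":0,"rz":0,"gripper":0},{"tx":0,"ty":0,"tz":75,"rx":0,"ry":0,"rz":0,"gripper":0},{"tx":0,"ty":0,"tz":95,"rx":0,"ry":0,"rz":0,"gripper":0}]'
python3 -m creep '[{"tx":0,"ty":0,"tz":20,"rx":0,"ry":0,"rz":0,"gripper":0},{"tx":0,"ty":0,"tz":45,"rx":0,"ry":0,"rz":0,"gripper":0},{"tx":0,"ty":0,"tz":75,"rx":0,"ry":0,"rz":0,"gripper":0},{"tx":0,"ty":0,"tz":105,"rx":0,"ry":0,"rz":0,"gripper":0},{"tx":0,"ty":0,"tz":125,"rx":0,"ry":0,"rz":0,"gripper":0}]'
```

```text
t: 19.75
tcp_pos: [0.3999, -0.3562, 0.1825]
ee_rot: [-3.14, -0.003, 1.655]
contact_force: [-1.0, 0.4, -0.6]
finger_gap: 0.0376
gripper_force: 0.0
t: 20.17
tcp_pos: [0.4, -0.3568, 0.1338]
ee_rot: [-3.14, -0.003, 1.654]
contact_force: [0.4, 0.0, 0.3]
finger_gap: 0.0379
gripper_force: 0.0
t: 20.58
tcp_pos: [0.4004, -0.3586, 0.1358]
ee_rot: [3.141, 0.001, 1.653]
contact_force: [0.1, -0.3, -0.6]
finger_gap: 0.0117
gripper_force: 30.0
t: 20.83
tcp_pos: [0.4004, -0.3586, 0.1357]
ee_rot: [3.141, 0.001, 1.652]
contact_force: [0.3, 0.5, 2.5]
finger_gap: 0.0122
gripper_force: 30.0
t: 21.25
tcp_pos: [0.3998, -0.358, 0.2306]
ee_rot: [-3.141, -0.001, 1.653]
contact_force: [-0.0, -0.5, -0.6]
finger_gap: 0.0119
gripper_force: 30.0
t: 21.67
tcp_pos: [0.4003, -0.3586, 0.3577]
ee_rot: [3.14, 0.002, 1.653]
contact_force: [0.4, -0.2, -0.3]
finger_gap: 0.0118
gripper_force: 30.0
```

```bash
python3 -m creep '[{"tx":9,"ty":19,"tz":0,"rx":0,"ry":0,"rz":6,"gripper":0},{"tx":18,"ty":38,"tz":0,"rx":0,"ry":0,"rz":12,"gripper":0},{"tx":27,"ty":57,"tz":0,"rx":0,"ry":0,"rz":18,"gripper":0},{"tx":36,"ty":76,"tz":0,"rx":0,"ry":0,"rz":24,"gripper":0},{"tx":45,"ty":95,"tz":0,"rx":0,"ry":0,"rz":27,"gripper":0}]'
python3 -m creep '[{"tx":9,"ty":19,"tz":0,"rx":0,"ry":0,"rz":6,"gripper":0},{"tx":18,"ty":38,"tz":0,"rx":0,"ry":0,"rz":12,"gripper":0},{"tx":27,"ty":57,"tz":0,"rx":0,"ry":0,"rz":18,"gripper":0},{"tx":36,"ty":76,"tz":0,"rx":0,"ry":0,"rz":24,"gripper":0},{"tx":45,"ty":95,"tz":0,"rx":0,"ry":0,"rz":27,"gripper":0}]'
python3 -m creep '[{"tx":9,"ty":19,"tz":0,"rx":0,"ry":0,"rz":6,"gripper":0},{"tx":18,"ty":38,"tz":0,"rx":0,"ry":0,"rz":12,"gripper":0},{"tx":27,"ty":57,"tz":0,"rx":0,"ry":0,"rz":18,"gripper":0},{"tx":36,"ty":76,"tz":0,"rx":0,"ry":0,"rz":24,"gripper":0},{"tx":45,"ty":95,"tz":0,"rx":0,"ry":0,"rz":28,"gripper":0}]'
python3 -m creep '[{"tx":0,"ty":0,"tz":0,"rx":0,"ry":0,"rz":0,"gripper":0},{"tx":0,"ty":0,"tz":0,"rx":0,"ry":0,"rz":0,"gripper":0},{"tx":0,"ty":0,"tz":0,"rx":0,"ry":0,"rz":0,"gripper":0},{"tx":0,"ty":0,"tz":0,"rx":0,"ry":0,"rz":0,"gripper":0}]'
python3 bar.py w5
```

```text
t: 22.08
tcp_pos: [0.4451, -0.2624, 0.3547]
ee_rot: [-3.141, -0.001, 2.128]
contact_force: [0.4, -0.4, -0.8]
finger_gap: 0.012
gripper_force: 30.0
t: 22.5
tcp_pos: [0.4902, -0.1673, 0.3547]
ee_rot: [-3.141, -0.001, 2.599]
contact_force: [-0.0, -0.5, 0.2]
finger_gap: 0.0118
gripper_force: 30.0
t: 22.92
tcp_pos: [0.5352, -0.0724, 0.3547]
ee_rot: [3.141, -0.001, 3.088]
contact_force: [0.4, -0.8, 0.0]
finger_gap: 0.0124
gripper_force: 30.0
t: 23.25
tcp_pos: [0.5347, -0.0742, 0.355]
ee_rot: [-3.141, -0.001, 3.082]
contact_force: [-0.4, -0.2, -0.9]
finger_gap: 0.012
gripper_force: 30.0
[ 0.53470342 -0.07418495  0.35502224] [-3.14115061e+00 -5.90594139e-04  3.08207063e+00] 0.011986419988510275
[ 231   92   58  121 1733] [519.6 -72.4] [ 21.2 136. ] 86.6 line -3.51 514.7444 -72.078 z [0.1501 0.1513 0.1551]
[251 271  17  44 406] [701.  -83.2] [10.5 58.3] 86.9 line -3.41 696.71826 -82.8508 z [0.1497 0.1509 0.1523]
```

```bash
python3 -m creep '[{"tx":0,"ty":1,"tz":-25,"rx":0,"ry":0,"rz":0,"gripper":0},{"tx":0,"ty":1,"tz":-55,"rx":0,"ry":0,"rz":0,"gripper":0},{"tx":0,"ty":1,"tz":-85,"rx":0,"ry":0,"rz":0,"gripper":0},{"tx":0,"ty":1,"tz":-115,"rx":0,"ry":0,"rz":0,"gripper":0},{"tx":0,"ty":1,"tz":-135,"rx":0,"ry":0,"rz":0,"gripper":0}]'
python3 -m creep '[{"tx":0,"ty":0,"tz":-12,"rx":0,"ry":0,"rz":0,"gripper":0},{"tx":0,"ty":0,"tz":-24,"rx":0,"ry":0,"rz":0,"gripper":0},{"tx":0,"ty":0,"tz":-34,"rx":0,"ry":0,"rz":0,"gripper":0},{"tx":0,"ty":0,"tz":-42,"rx":0,"ry":0,"rz":0,"gripper":0},{"tx":0,"ty":0,"tz":-45,"rx":0,"ry":0,"rz":0,"gripper":0}]'
python3 -m creep '[{"tx":0,"ty":0,"tz":-1,"rx":0,"ry":0,"rz":0,"gripper":0},{"tx":0,"ty":0,"tz":-2,"rx":0,"ry":0,"rz":0,"gripper":0},{"tx":0,"ty":0,"tz":-3.5,"rx":0,"ry":0,"rz":0,"gripper":0},{"tx":0,"ty":0,"tz":-3.5,"rx":0,"ry":0,"rz":0,"gripper":0}]'
```

```text
t: 23.72
tcp_pos: [0.5334, -0.0729, 0.2175]
ee_rot: [3.141, -0.003, 3.082]
contact_force: [-0.1, 0.3, -2.5]
finger_gap: 0.0118
gripper_force: 30.0
t: 24.13
tcp_pos: [0.5345, -0.0727, 0.1741]
ee_rot: [3.141, -0.002, 3.083]
contact_force: [0.2, -0.2, -0.3]
finger_gap: 0.012
gripper_force: 30.0
t: 24.47
tcp_pos: [0.5358, -0.0725, 0.1727]
ee_rot: [-3.141, 0.002, 3.084]
contact_force: [-0.6, 0.2, 1.5]
finger_gap: 0.0118
gripper_force: 30.0
```

```bash
python3 -m creep '[{"tx":0,"ty":0,"tz":0,"rx":0,"ry":0,"rz":0,"gripper":0.4},{"tx":0,"ty":0,"tz":0,"rx":0,"ry":0,"rz":0,"gripper":0.4},{"tx":0,"ty":0,"tz":0,"rx":0,"ry":0,"rz":0,"gripper":0.4},{"tx":0,"ty":0,"tz":0,"rx":0,"ry":0,"rz":0,"gripper":0.4},{"tx":0,"ty":0,"tz":0,"rx":0,"ry":0,"rz":0,"gripper":0.4}]'
python3 -m creep '[{"tx":0,"ty":0,"tz":20,"rx":0,"ry":0,"rz":0,"gripper":0.4},{"tx":0,"ty":0,"tz":50,"rx":0,"ry":0,"rz":0,"gripper":0.4},{"tx":0,"ty":0,"tz":85,"rx":0,"ry":0,"rz":0,"gripper":0.4},{"tx":0,"ty":0,"tz":120,"rx":0,"ry":0,"rz":0,"gripper":0.4},{"tx":0,"ty":0,"tz":155,"rx":0,"ry":0,"rz":0,"gripper":0.4}]'
python3 -m creep '[{"tx":-15,"ty":35,"tz":5,"rx":0,"ry":0,"rz":4,"gripper":0.4},{"tx":-30,"ty":70,"tz":10,"rx":0,"ry":0,"rz":4,"gripper":0.4},{"tx":-42,"ty":105,"tz":15,"rx":0,"ry":0,"rz":4,"gripper":0.4},{"tx":-52,"ty":135,"tz":15,"rx":0,"ry":0,"rz":4,"gripper":0.4},{"tx":-60,"ty":160,"tz":15,"rx":0,"ry":0,"rz":4,"gripper":0.4}]'
python3 -m creep '[{"tx":-12,"ty":30,"tz":0,"rx":0,"ry":0,"rz":0,"gripper":0.4},{"tx":-20,"ty":55,"tz":0,"rx":0,"ry":0,"rz":0,"gripper":0.4},{"tx":-24,"ty":70,"tz":0,"rx":0,"ry":0,"rz":0,"gripper":0.4},{"tx":-24,"ty":70,"tz":0,"rx":0,"ry":0,"rz":0,"gripper":0.4},{"tx":-24,"ty":70,"tz":0,"rx":0,"ry":0,"rz":0,"gripper":0.4}]'
python3 - <<'E'
from h import *
o=ctrl.get_obs(); print(o['tcp_pos'],o['ee_rot'],o['finger_gap'])
c=capture("wrist"); save(c,"w6"); P=cloud(c); np.save("w6.npy",P); Z=np.nan_to_num(P[...,2]); X,Y=np.nan_to_num(P[...,0]),np.nan_to_num(P[...,1])
hsv=cv2.cvtColor(c["color"],cv2.COLOR_RGB2HSV)
def comp(n,m,mn):
    k,l,s,_=cv2.connectedComponentsWithStats(m.astype(np.uint8))
    for i in range(1,k):
        if s[i,4]<mn: continue
        q=P[l==i]; r=cv2.minAreaRect((q[:,:2]*1000).astype(np.float32)); print(n,s[i],np.round(r[0],1),np.round(r[1],1),round(r[2],1),np.percentile(q[:,2],[5,50,95]).round(4))
near=(abs(X-.46)<.12)&(abs(Y-.16)<.1)
comp('handle',near&(Z>.036)&(Z<.06),50)
comp('cover',near&(hsv[...,0]>100)&(hsv[...,0]<130)&(hsv[...,1]>120)&(Z>.006)&(Z<.02),300)
for f in('w6','top0'):
    P=np.load(f+'.npy'); q=P[(P[...,2]>.1)&(P[...,2]<.35)&(P[...,1]>.2)&(P[...,1]<.4)&(P[...,0]>.38)&(P[...,0]<.6)]
    if len(q): print(q.min(0),q.max(0), q[q[:,0]<.52].min(0) if (q[:,0]<.52).any() else '')
E
python3 pk.py c top
```

```text
t: 24.88
tcp_pos: [0.5352, -0.0723, 0.1716]
ee_rot: [3.141, 0.0, 3.084]
contact_force: [0.2, -0.1, -0.3]
finger_gap: 0.0371
gripper_force: 0.0
t: 25.3
tcp_pos: [0.5348, -0.0722, 0.3282]
ee_rot: [3.141, -0.0, 3.084]
contact_force: [0.5, -0.5, -0.5]
finger_gap: 0.0376
gripper_force: 0.0
t: 25.72
tcp_pos: [0.4741, 0.0896, 0.3423]
ee_rot: [3.141, 0.001, -3.129]
contact_force: [0.1, 0.7, -0.7]
finger_gap: 0.0375
gripper_force: 0.0
t: 26.13
tcp_pos: [0.451, 0.1579, 0.3417]
ee_rot: [-3.141, 0.0, -3.128]
contact_force: [0.6, -0.2, -0.3]
finger_gap: 0.0377
gripper_force: 0.0
[0.45100988 0.15792792 0.34166375] [-3.14097732e+00  2.89056436e-04 -3.12765285e+00] 0.03768633403999798
handle [189 113  18  29 328] [416.3  69.3] [24.3 35.5] 78.4 [0.0372 0.0397 0.0417]
handle [257 135   9  49 404] [459.9 161. ] [68.7 11.6] 0.8 [0.0407 0.0432 0.0447]
handle [190 158  10  44 148] [490.  64.] [ 4.9 60.3] 78.8 [0.0373 0.0477 0.0591]
cover [ 223  103   75  102 6820] [459.8 159.6] [154.2 108.3] 1.1 [0.0121 0.0135 0.015 ]
[0.43337629 0.26725726 0.10010217] [0.59985544 0.34993372 0.30076833] [0.43337629 0.3217
[... 381 characters left out ...]
4 0.1897 0.1931]
top hung [289 177   6   7  34] [592.4 -76.6] [12.3 15.6] 84.5 [0.1722 0.1902 0.1944]
top hung [289 199   5   7  31] [533.2 -73.1] [10.3 15.2] 86.5 [0.176  0.1909 0.1936]
top hsad [277 159   6   8  23] [652.4 -48.7] [16.9 14.2] 30.4 [0.1176 0.1396 0.1418]
top hsad [298 160   5   8  26] [ 649.5 -108.3] [12.3 18.3] 86.9 [0.1298 0.1379 0.1414]
top hsad [277 179   7   8  27] [597.  -46.6] [12.9 21.3] 62.0 [0.1355 0.1397 0.1415]
top hsad [298 180   6   7  25] [ 591.5 -108.1] [16.9 13.6] 8.7 [0.1346 0.1399 0.1416]
top hsad [276 200   5   7  23] [534.7 -40.9] [11.5 17.1] 88.5 [0.1364 0.14   0.1413]
top hsad [297 200   6   8  29] [ 532.7 -103.5] [20.7 14.1] 7.8 [0.1362 0.1385 0.1414]
```

View pics/w6.png

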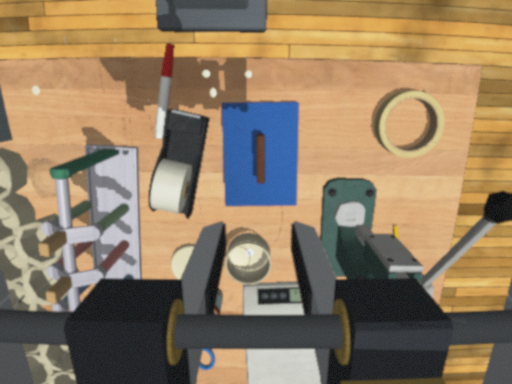

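All three pairs hang cleanly. The cover is at (460, 160), with its long side about 1° off world x. Descending on its handle.

```bash
python3 -m creep '[{"tx":9,"ty":2.5,"tz":-30,"rx":0,"ry":0,"rz":0,"gripper":0.4},{"tx":9,"ty":2.5,"tz":-65,"rx":0,"ry":0,"rz":0,"gripper":0.4},{"tx":9,"ty":2.5,"tz":-100,"rx":0,"ry":0,"rz":0,"gripper":0.4},{"tx":9,"ty":2.5,"tz":-135,"rx":0,"ry":0,"rz":0,"gripper":0.4},{"tx":9,"ty":2.5,"tz":-170,"rx":0,"ry":0,"rz":0,"gripper":0.4}]'
python3 -m creep '[{"tx":0,"ty":0,"tz":-30,"rx":0,"ry":0,"rz":0,"gripper":0.4},{"tx":0,"ty":0,"tz":-60,"rx":0,"ry":0,"rz":0,"gripper":0.4},{"tx":0,"ty":0,"tz":-85,"rx":0,"ry":0,"rz":0,"gripper":0.4},{"tx":0,"ty":0,"tz":-100,"rx":0,"ry":0,"rz":0,"gripper":0.4},{"tx":0,"ty":0,"tz":-100,"rx":0,"ry":0,"rz":0,"gripper":0.4}]'
python3 -m creep '[{"tx":0,"ty":0,"tz":0,"rx":0,"ry":0,"rz":0,"gripper":0.4},{"tx":0,"ty":0,"tz":0,"rx":0,"ry":0,"rz":0,"gripper":0.4}]'
```

```text
t: 26.65
tcp_pos: [0.4607, 0.1587, 0.1702]
ee_rot: [-3.141, 0.001, -3.132]
contact_force: [0.0, 0.2, -0.3]
finger_gap: 0.0377
gripper_force: 0.0
t: 27.07
tcp_pos: [0.4579, 0.1583, 0.0684]
ee_rot: [-3.14, -0.007, -3.132]
contact_force: [-0.7, -0.3, 0.7]
finger_gap: 0.0375
gripper_force: 0.0
t: 27.23
tcp_pos: [0.4615, 0.1597, 0.0726]
ee_rot: [3.141, 0.002, -3.131]
contact_force: [0.7, -0.7, -0.1]
finger_gap: 0.0378
gripper_force: 0.0
```

```bash
python3 -m creep '[{"tx":-1,"ty":1,"tz":-12,"rx":0,"ry":0,"rz":0.3,"gripper":0.4},{"tx":-1,"ty":1,"tz":-24,"rx":0,"ry":0,"rz":0.3,"gripper":0.4},{"tx":-1,"ty":1,"tz":-34,"rx":0,"ry":0,"rz":0.3,"gripper":0.4},{"tx":-1,"ty":1,"tz":-43,"rx":0,"ry":0,"rz":0.3,"gripper":0.4},{"tx":-1,"ty":1,"tz":-43,"rx":0,"ry":0,"rz":0.3,"gripper":0.4}]'
python3 -m creep '[{"tx":0,"ty":0,"tz":0,"rx":0,"ry":0,"rz":0,"gripper":0.2},{"tx":0,"ty":0,"tz":0,"rx":0,"ry":0,"rz":0,"gripper":0.2},{"tx":0,"ty":0,"tz":0,"rx":0,"ry":0,"rz":0,"gripper":0.2}]'
```

```text
t: 27.65
tcp_pos: [0.4591, 0.161, 0.0284]
ee_rot: [-3.142, -0.0, -3.125]
contact_force: [-0.2, -0.0, 0.0]
finger_gap: 0.0378
gripper_force: 0.0
t: 27.9
tcp_pos: [0.4599, 0.1613, 0.0295]
ee_rot: [3.141, 0.002, -3.124]
contact_force: [0.1, -0.1, -0.7]
finger_gap: 0.0214
gripper_force: 0.0
```

Well centred on the handle. I close and lift.

```bash
python3 -m creep '[{"tx":0,"ty":0,"tz":0,"rx":0,"ry":0,"rz":0,"gripper":0},{"tx":0,"ty":0,"tz":0,"rx":0,"ry":0,"rz":0,"gripper":0},{"tx":0,"ty":0,"tz":0,"rx":0,"ry":0,"rz":0,"gripper":0},{"tx":0,"ty":0,"tz":0,"rx":0,"ry":0,"rz":0,"gripper":0},{"tx":0,"ty":0,"tz":0,"rx":0,"ry":0,"rz":0,"gripper":0}]'
python3 -m creep '[{"tx":0,"ty":0,"tz":10,"rx":0,"ry":0,"rz":0,"gripper":0},{"tx":0,"ty":0,"tz":30,"rx":0,"ry":0,"rz":0,"gripper":0},{"tx":0,"ty":0,"tz":55,"rx":0,"ry":0,"rz":0,"gripper":0},{"tx":0,"ty":0,"tz":80,"rx":0,"ry":0,"rz":0,"gripper":0},{"tx":0,"ty":0,"tz":110,"rx":0,"ry":0,"rz":0,"gripper":0}]'
python3 -m creep '[{"tx":0,"ty":0,"tz":30,"rx":0,"ry":0,"rz":0,"gripper":0},{"tx":0,"ty":0,"tz":60,"rx":0,"ry":0,"rz":0,"gripper":0},{"tx":0,"ty":0,"tz":90,"rx":0,"ry":0,"rz":0,"gripper":0},{"tx":0,"ty":0,"tz":120,"rx":0,"ry":0,"rz":0,"gripper":0},{"tx":0,"ty":0,"tz":135,"rx":0,"ry":0,"rz":0,"gripper":0}]'
```

```text
t: 28.32
tcp_pos: [0.4596, 0.1612, 0.0292]
ee_rot: [3.141, 0.001, -3.124]
contact_force: [-1.2, 0.0, 5.9]
finger_gap: 0.0121
gripper_force: 30.0
t: 28.73
tcp_pos: [0.4576, 0.1609, 0.1383]
ee_rot: [-3.141, -0.004, -3.125]
contact_force: [-0.2, 1.3, -1.7]
finger_gap: 0.0118
gripper_force: 30.0
t: 29.15
tcp_pos: [0.4601, 0.1615, 0.2768]
ee_rot: [3.141, 0.004, -3.124]
contact_force: [1.1, 0.3, -0.6]
finger_gap: 0.0119
gripper_force: 30.0
```

```bash
python3 -m creep '[{"tx":-3,"ty":-20,"tz":0,"rx":0,"ry":0,"rz":-4,"gripper":0},{"tx":-6,"ty":-45,"tz":0,"rx":0,"ry":0,"rz":-8,"gripper":0},{"tx":-9,"ty":-70,"tz":0,"rx":0,"ry":0,"rz":-13,"gripper":0},{"tx":-12,"ty":-95,"tz":0,"rx":0,"ry":0,"rz":-18,"gripper":0},{"tx":-15,"ty":-117,"tz":0,"rx":0,"ry":0,"rz":-22,"gripper":0}]'
python3 -m creep '[{"tx":-3,"ty":-24,"tz":0,"rx":0,"ry":0,"rz":-4,"gripper":0},{"tx":-6,"ty":-48,"tz":0,"rx":0,"ry":0,"rz":-8,"gripper":0},{"tx":-9,"ty":-72,"tz":0,"rx":0,"ry":0,"rz":-13,"gripper":0},{"tx":-12,"ty":-95,"tz":0,"rx":0,"ry":0,"rz":-18,"gripper":0},{"tx":-15,"ty":-117,"tz":0,"rx":0,"ry":0,"rz":-22,"gripper":0}]'
python3 -m creep '[{"tx":-3,"ty":-24,"tz":0,"rx":0,"ry":0,"rz":-4,"gripper":0},{"tx":-6,"ty":-48,"tz":0,"rx":0,"ry":0,"rz":-8,"gripper":0},{"tx":-9,"ty":-72,"tz":0,"rx":0,"ry":0,"rz":-13,"gripper":0},{"tx":-12,"ty":-95,"tz":0,"rx":0,"ry":0,"rz":-18,"gripper":0},{"tx":-15,"ty":-117,"tz":0,"rx":0,"ry":0,"rz":-22,"gripper":0}]'
python3 -m creep '[{"tx":-3,"ty":-24,"tz":0,"rx":0,"ry":0,"rz":-4,"gripper":0},{"tx":-6,"ty":-48,"tz":0,"rx":0,"ry":0,"rz":-8,"gripper":0},{"tx":-9,"ty":-72,"tz":0,"rx":0,"ry":0,"rz":-13,"gripper":0},{"tx":-12,"ty":-95,"tz":0,"rx":0,"ry":0,"rz":-17,"gripper":0},{"tx":-16,"ty":-115,"tz":0,"rx":0,"ry":0,"rz":-20.4,"gripper":0}]'
python3 -m creep '[{"tx":0,"ty":0,"tz":0,"rx":0,"ry":0,"rz":0,"gripper":0},{"tx":0,"ty":0,"tz":0,"rx":0,"ry":0,"rz":0,"gripper":0},{"tx":0,"ty":0,"tz":0,"rx":0,"ry":0,"rz":0,"gripper":0},{"tx":0,"ty":0,"tz":0,"rx":0,"ry":0,"rz":0,"gripper":0}]'
python3 - <<'E'
from h import *
o=ctrl.get_obs(); print(o['tcp_pos'],o['ee_rot'],o['finger_gap'])
for cam in("wrist","top"):
    c=capture(cam); save(c,"d"+cam); P=cloud(c)
    hsv=cv2.cvtColor(c["color"],cv2.COLOR_RGB2HSV)
    m=((hsv[...,0]>100)&(hsv[...,0]<130)&(hsv[...,1]>120)&(P[...,1]<-.15)&(P[...,2]>.2)).astype(np.uint8)
    q=P[m>0]; r=cv2.minAreaRect((q[:,:2]*1000).astype(np.float32)); print(cam,len(q),r,np.percentile(q[:,2],[1,5,50,95,99]))
    A=np.c_[q[:,:2]-q[:,:2].mean(0),np.ones(len(q))]; print('tilt',np.degrees(np.linalg.lstsq(A,q[:,2],rcond=None)[0][:2]))
E
```

```text
t: 29.57
tcp_pos: [0.4432, 0.043, 0.2729]
ee_rot: [-3.141, -0.002, 2.771]
contact_force: [0.2, -0.2, -1.4]
finger_gap: 0.0115
gripper_force: 30.0
t: 29.98
tcp_pos: [0.4283, -0.0738, 0.2729]
ee_rot: [-3.141, -0.001, 2.386]
contact_force: [1.0, 0.1, -2.0]
finger_gap: 0.0118
gripper_force: 30.0
t: 30.4
tcp_pos: [0.4134, -0.1907, 0.2728]
ee_rot: [-3.141, -0.001, 2.002]
contact_force: [0.7, -0.5, -2.7]
finger_gap: 0.0114
gripper_force: 30.0
t: 30.82
tcp_pos: [0.3976, -0.306, 0.2727]
ee_rot: [-3.141, -0.001, 1.647]
contact_force: [0.5, -0.4, -1.6]
finger_gap: 0.0118
gripper_force: 30.0
t: 31.15
tcp_pos: [0.3981, -0.3036, 0.2734]
ee_rot: [-3.141, -0.001, 1.652]
contact_force: [0.3, 0.3, -1.6]
finger_gap: 0.0115
gripper_force: 30.0
[ 0.39811403 -0.30363287  0.27335334] [-3.14138283e+00 -1.26065091e-03  1.65210421e+00] 0.011539687944380485
wrist 28669 ((395.8277282714844, -295.1451721191406), (111.06587219238281, 133.59048461914062), 4.902688503265381) [0.25625625 0.25667318 0.25771223 0.25878238 0.25936935]
tilt [ 0.05691396 -0.24682971]
top 1520 ((398.41607666015625, -299.1596984863281), (109.95452880859375, 149.05465698242188), 4.857686519622803) [0.25384106 0.2564133  0.25933925 0.26240715 0.37353258]
tilt [ 0.63915647 -0.3013921 ]
```

View pics/dwrist.png

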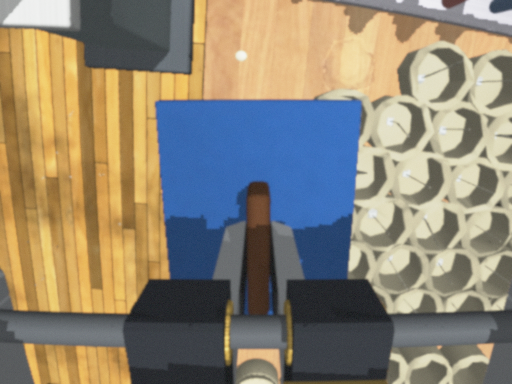

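The wrist view shows the cover held level and square (yaw 4.9°) above the holder. Both position estimates agree to within about 2 mm, so I lower it.

```bash
python3 -m creep '[{"tx":0.7,"ty":0.3,"tz":-25,"rx":0,"ry":0,"rz":-0.2,"gripper":0},{"tx":0.7,"ty":0.3,"tz":-55,"rx":0,"ry":0,"rz":-0.2,"gripper":0},{"tx":0.7,"ty":0.3,"tz":-85,"rx":0,"ry":0,"rz":-0.2,"gripper":0},{"tx":0.7,"ty":0.3,"tz":-115,"rx":0,"ry":0,"rz":-0.2,"gripper":0},{"tx":0.7,"ty":0.3,"tz":-140,"rx":0,"ry":0,"rz":-0.2,"gripper":0}]'
python3 -m creep '[{"tx":0,"ty":0,"tz":-7,"rx":0,"ry":0,"rz":0,"gripper":0},{"tx":0,"ty":0,"tz":-14,"rx":0,"ry":0,"rz":0,"gripper":0},{"tx":0,"ty":0,"tz":-18,"rx":0,"ry":0,"rz":0,"gripper":0},{"tx":0,"ty":0,"tz":-18,"rx":0,"ry":0,"rz":0,"gripper":0},{"tx":0,"ty":0,"tz":-18,"rx":0,"ry":0,"rz":0,"gripper":0}]'
python3 - <<'E'
from h import *
o=ctrl.get_obs(); print(o['tcp_pos'],o['ee_rot'],o['finger_gap'])
a=[]
for cam in("wrist","top","scene"):
    c=capture(cam); save(c,"e"+cam); P=cloud(c)
    hsv=cv2.cvtColor(c["color"],cv2.COLOR_RGB2HSV)
    m=((hsv[...,0]>100)&(hsv[...,0]<130)&(hsv[...,1]>120)&(P[...,1]<-.15)&(P[...,2]>.08)&(P[...,2]<.12)).astype(np.uint8)
    q=P[m>0]; r=cv2.minAreaRect((q[:,:2]*1000).astype(np.float32)); print(cam,len(q),r,np.percentile(q[:,2],[1,50,99]))
w=cv2.imread('pics/escene.png')[230:345,270:380]; cv2.imwrite('pics/e.png',cv2.resize(w,None,fx=5,fy=5,interpolation=2))
E
```

```text
t: 31.67
tcp_pos: [0.3986, -0.3032, 0.1321]
ee_rot: [-3.141, -0.001, 1.649]
contact_force: [0.1, 0.4, -1.7]
finger_gap: 0.0118
gripper_force: 30.0
t: 32.08
tcp_pos: [0.3997, -0.3052, 0.1169]
ee_rot: [3.14, 0.002, 1.648]
contact_force: [0.2, 0.2, -1.6]
finger_gap: 0.0122
gripper_force: 30.0
[ 0.39966379 -0.30515154  0.11687845] [3.13989431e+00 1.86637590e-03 1.64759573e+00] 0.012165690242863922
wrist 28518 ((397.4539489746094, -296.83331298828125), (110.4984130859375, 133.8087615966797), 4.661324501037598) [0.09964469 0.1011193  0.10258556]
top 1028 ((398.69183349609375, -296.7630310058594), (108.23161315917969, 138.45220947265625), 4.641378402709961) [0.09460106 0.10257987 0.10753425]
scene 1502 ((395.1520080566406, -311.3780212402344), (111.33902740478516, 156.31182861328125), 4.728840351104736) [0.09330768 0.10078976 0.10359572]
```

View pics/e.png

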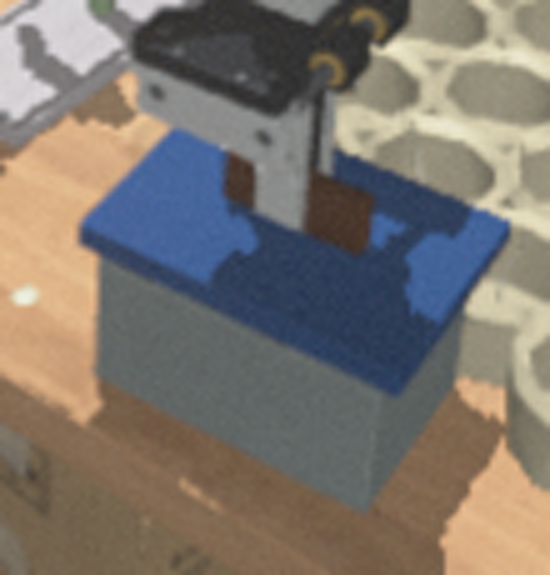

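```bash
python3 - <<'E'
from h import *
P=np.load('scene0.npy'); X,Y,Z=[np.nan_to_num(P[...,i]) for i in range(3)]
m=(Z>.068)&(Z<.079)&(abs(X-.4)<.07)&(abs(Y+.305)<.095)
k,l,s,_=cv2.connectedComponentsWithStats(m.astype(np.uint8))
for i in range(1,k):
    if s[i,4]>60: print(s[i],cv2.minAreaRect((P[l==i][:,:2]*1000).astype(np.float32)))
E
```

```text
[289 260  76  51 619] ((395.87567138671875, -306.64752197265625), (98.17683410644531, 143.7930908203125), 4.598977565765381)
```

Two cameras compared with the holder in the same view put the cover 3–4.5 mm too far in -y. I'll shift it +4 mm and check again.

```bash
python3 -m creep '[{"tx":0,"ty":2,"tz":0,"rx":0,"ry":0,"rz":0,"gripper":0},{"tx":0,"ty":4,"tz":0,"rx":0,"ry":0,"rz":0,"gripper":0},{"tx":0,"ty":4,"tz":0,"rx":0,"ry":0,"rz":0,"gripper":0},{"tx":0,"ty":4,"tz":-3,"rx":0,"ry":0,"rz":0,"gripper":0},{"tx":0,"ty":4,"tz":-3,"rx":0,"ry":0,"rz":0,"gripper":0}]'
python3 - <<'E'
from h import *
o=ctrl.get_obs(); print(o['tcp_pos'],o['ee_rot'],o['finger_gap'])
for cam in("wrist","scene"):
    c=capture(cam); save(c,"f"+cam); P=cloud(c)
    hsv=cv2.cvtColor(c["color"],cv2.COLOR_RGB2HSV)
    m=((hsv[...,0]>100)&(hsv[...,0]<130)&(hsv[...,1]>120)&(P[...,1]<-.15)&(P[...,2]>.075)&(P[...,2]<.12)).astype(np.uint8)
    q=P[m>0]; r=cv2.minAreaRect((q[:,:2]*1000).astype(np.float32)); print(cam,len(q),r,np.percentile(q[:,2],[1,50,99]))
w=cv2.imread('pics/fscene.png')[230:345,270:380]; cv2.imwrite('pics/f.png',cv2.resize(w,None,fx=5,fy=5,interpolation=2))
E
```

```text
t: 32.65
tcp_pos: [0.3986, -0.3002, 0.1122]
ee_rot: [-3.141, -0.0, 1.648]
contact_force: [0.5, -0.2, -1.9]
finger_gap: 0.0118
gripper_force: 30.0
[ 0.39861796 -0.30024727  0.11224252] [-3.14118083e+00 -4.89418337e-04  1.64750129e+00] 0.011814909524185775
wrist 28489 ((396.2451171875, -291.7059631347656), (110.44164276123047, 133.4052276611328), 4.650959491729736) [0.09513268 0.0965659  0.09806634]
scene 1460 ((393.83709716796875, -306.74713134765625), (112.34233093261719, 156.41871643066406), 5.014476776123047) [0.08823094 0.09621264 0.0990295 ]
```

View pics/f.png

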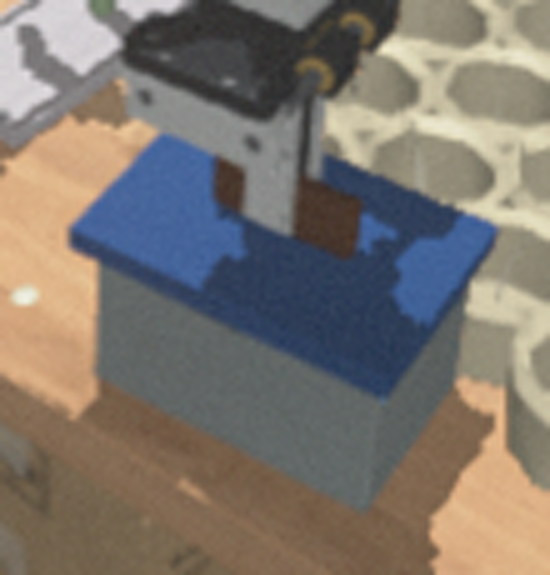

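The image shows the cover just above the rim, now overhanging evenly in y. I apply a small +1.3 mm x correction and lower it while watching the force.

```bash
python3 -m creep '[{"tx":1.3,"ty":-0.8,"tz":0,"rx":0,"ry":0,"rz":0,"gripper":0},{"tx":1.3,"ty":-0.8,"tz":-2,"rx":0,"ry":0,"rz":0,"gripper":0},{"tx":1.3,"ty":-0.8,"tz":-4,"rx":0,"ry":0,"rz":0,"gripper":0},{"tx":1.3,"ty":-0.8,"tz":-6,"rx":0,"ry":0,"rz":0,"gripper":0},{"tx":1.3,"ty":-0.8,"tz":-8,"rx":0,"ry":0,"rz":0,"gripper":0}]'
python3 -m creep '[{"tx":0,"ty":0,"tz":-1,"rx":0,"ry":0,"rz":0,"gripper":0},{"tx":0,"ty":0,"tz":-2,"rx":0,"ry":0,"rz":0,"gripper":0},{"tx":0,"ty":0,"tz":-3,"rx":0,"ry":0,"rz":0,"gripper":0}]'
```

```text
t: 33.17
tcp_pos: [0.4001, -0.3013, 0.1044]
ee_rot: [-3.142, -0.0, 1.647]
contact_force: [0.3, -0.2, -1.9]
finger_gap: 0.0117
gripper_force: 30.0
t: 33.42
tcp_pos: [0.4001, -0.3013, 0.1015]
ee_rot: [3.142, -0.0, 1.647]
contact_force: [-0.3, -0.6, -1.4]
finger_gap: 0.012
gripper_force: 30.0
```

No contact at 3 mm of engagement, so the skirt is over the rim. Going the rest of the way.

```bash
python3 -m creep '[{"tx":0,"ty":0,"tz":-1,"rx":0,"ry":0,"rz":0,"gripper":0},{"tx":0,"ty":0,"tz":-2,"rx":0,"ry":0,"rz":0,"gripper":0},{"tx":0,"ty":0,"tz":-3,"rx":0,"ry":0,"rz":0,"gripper":0},{"tx":0,"ty":0,"tz":-4,"rx":0,"ry":0,"rz":0,"gripper":0}]'
python3 -m creep '[{"tx":0,"ty":0,"tz":-1,"rx":0,"ry":0,"rz":0,"gripper":0},{"tx":0,"ty":0,"tz":-2,"rx":0,"ry":0,"rz":0,"gripper":0},{"tx":0,"ty":0,"tz":-2.5,"rx":0,"ry":0,"rz":0,"gripper":0},{"tx":0,"ty":0,"tz":-2.5,"rx":0,"ry":0,"rz":0,"gripper":0}]'
```

```text
t: 33.75
tcp_pos: [0.4002, -0.3013, 0.0976]
ee_rot: [3.141, 0.0, 1.647]
contact_force: [0.8, 0.8, -1.6]
finger_gap: 0.0119
gripper_force: 30.0
t: 34.08
tcp_pos: [0.4002, -0.3013, 0.0953]
ee_rot: [3.141, 0.0, 1.647]
contact_force: [0.1, -0.1, -0.6]
finger_gap: 0.0115
gripper_force: 30.0
```

```bash
python3 -m creep '[{"tx":0,"ty":0,"tz":-1,"rx":0,"ry":0,"rz":0,"gripper":0},{"tx":0,"ty":0,"tz":-1,"rx":0,"ry":0,"rz":0,"gripper":0}]'
python3 -m creep '[{"tx":0,"ty":0,"tz":0,"rx":0,"ry":0,"rz":0,"gripper":0.4},{"tx":0,"ty":0,"tz":0,"rx":0,"ry":0,"rz":0,"gripper":0.4},{"tx":0,"ty":0,"tz":0,"rx":0,"ry":0,"rz":0,"gripper":0.4},{"tx":0,"ty":0,"tz":0,"rx":0,"ry":0,"rz":0,"gripper":0.4},{"tx":0,"ty":0,"tz":0,"rx":0,"ry":0,"rz":0,"gripper":0.4}]'
python3 -m creep '[{"tx":0,"ty":0,"tz":20,"rx":0,"ry":0,"rz":0,"gripper":0.4},{"tx":0,"ty":0,"tz":50,"rx":0,"ry":0,"rz":0,"gripper":0.4},{"tx":0,"ty":0,"tz":85,"rx":0,"ry":0,"rz":0,"gripper":0.4},{"tx":0,"ty":0,"tz":120,"rx":0,"ry":0,"rz":0,"gripper":0.4},{"tx":0,"ty":0,"tz":155,"rx":0,"ry":0,"rz":0,"gripper":0.4}]'
python3 -m creep '[{"tx":0,"ty":0,"tz":30,"rx":0,"ry":0,"rz":0,"gripper":0.4},{"tx":0,"ty":0,"tz":60,"rx":0,"ry":0,"rz":0,"gripper":0.4},{"tx":0,"ty":0,"tz":90,"rx":0,"ry":0,"rz":0,"gripper":0.4},{"tx":0,"ty":0,"tz":90,"rx":0,"ry":0,"rz":0,"gripper":0.4},{"tx":0,"ty":0,"tz":90,"rx":0,"ry":0,"rz":0,"gripper":0.4}]'
python3 - <<'E'
from h import *
for cam in("wrist","scene"):
    c=capture(cam); save(c,"g"+cam); P=cloud(c)
    hsv=cv2.cvtColor(c["color"],cv2.COLOR_RGB2HSV)
    m=((hsv[...,0]>100)&(hsv[...,0]<130)&(hsv[...,1]>120)&(P[...,1]<-.15)&(P[...,2]>.06)&(P[...,2]<.12)).astype(np.uint8)
    q=P[m>0]; r=cv2.minAreaRect((q[:,:2]*1000).astype(np.float32)); print(cam,len(q),r,np.percentile(q[:,2],[1,50,99]))
    t=q[q[:,2]>np.median(q[:,2])-.004]; A=np.c_[t[:,:2]-t[:,:2].mean(0),np.ones(len(t))]; print('tilt',np.degrees(np.linalg.lstsq(A,t[:,2],rcond=None)[0][:2]))
E
python3 pk.py g top
```

```text
t: 34.25
tcp_pos: [0.4002, -0.3013, 0.0952]
ee_rot: [3.141, 0.0, 1.647]
contact_force: [-1.1, 2.0, 5.4]
finger_gap: 0.0118
gripper_force: 30.0
t: 34.67
tcp_pos: [0.4002, -0.3014, 0.094]
ee_rot: [3.142, -0.0, 1.647]
contact_force: [-0.4, 0.3, -0.0]
finger_gap: 0.0371
gripper_force: 0.0
t: 35.08
tcp_pos: [0.3999, -0.3011, 0.2506]
ee_rot: [-3.141, -0.0, 1.647]
contact_force: [0.5, -0.6, -0.6]
finger_gap: 0.0377
gripper_force: 0.0
t: 35.5
tcp_pos: [0.4008, -0.3019, 0.3407]
ee_rot: [3.139, 0.003, 1.647]
contact_force: [-0.6, -0.1, 0.3]
finger_gap: 0.0372
gripper_force: 0.0
wrist 9100 ((398.306396484375, -304.4786071777344), (109.85447692871094, 154.78562927246094), 4.12977409362793) [0.07764329 0.07948339 0.08149009]
tilt [ 0.06414841 -0.06906637]
scene 1946 ((396.94134521484375, -307.5487060546875), (112.94187927246094, 156.5931396484375), 3.888998031616211) [0.07192328 0.07906945 0.0817633 ]
tilt [0.05430055 0.0717739 ]
[ 0.39977062 -0.30092585  0.3380036 ] [-3.14044440e+00 -1.45409729e-03  1.64735727e+00] 0.03736937568801627
top saddle [356 245  25   7 102] [ 400.5 -302.6] [12.1 68.5] 4.0 [0.1054 0.1109 0.1146]
top hung [290 156   6   8  41] [650.6 -81.9] [12.2 16.9] 85.7 [0.1688 0.1891 0.1934]
top hung [289 177   6   7  34] [592.3 -76.3] [11.6 15. ] 85.6 [0.1721 0.1913 0.1951]
top hung [289 199   5   6  29] [533.1 -72.8] [10.1 15.5] 88.6 [0.1794 0.1911 0.1942]
top hsad [277 159   6   8  23] [653.1 -48. ] [19.3 13.1] 7.1 [0.119  0.1395 0.1418]
top hsad [297 160   6   8  30] [ 649.1 -108. ] [14.7 19.5] 69.2 [0.1281 0.1388 0.1418]
top hsad [277 179   7   7  29] [594.6 -47.8] [17.6 16.7] 10.5 [0.1358 0.1397 0.1416]
top hsad [298 180   6   7  24] [ 591.3 -107.1] [16.4 13.8] 21.4 [0.1365 0.1394 0.1416]
top hsad [276 200   6   7  21] [533.7 -41.5] [17.9 12.7] 22.3 [0.1366 0.1394 0.1417]
top hsad [297 201   6   7  25] [ 530.6 -103.3] [16.2 15. ] 12.5 [0.1359 0.1392 0.1408]
```

View pics/gscene.png

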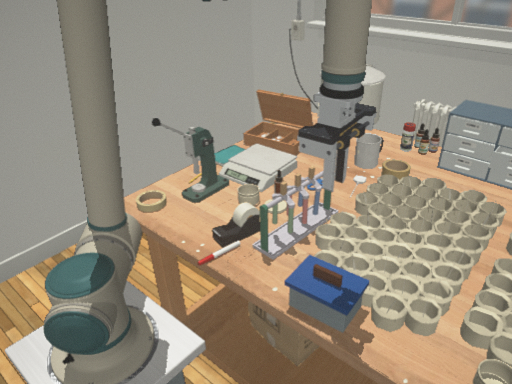

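The picture shows the cover home, level at 79.5 mm (80 expected) and centred within 1 mm, at pixel (327,290). The three pairs hang about 60 mm apart along the bar, and the tin, tape and bottle look untouched. Handing in.

```bash
python3 -c "
from bench import ctrl
print(ctrl.close_job())"
```

```text
the job is handed in; nothing more can be done
None
```

The job is handed in at about 36 s: all three candle pairs present hang over the bar about 60 mm apart, centre to centre, the blue cover sits fully home and level on the empty holder, and the tin, tape roll and bottle look untouched in the last camera view.

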